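Move a lift-off draught door by its sprung hinge pins

TASK

Move the clear draught door from the empty bay to the bay where the spirit lamp stands: pinch the two orange tabs together to pull its sprung hinge pins in, lift the door off, lower it gently between the other bay's hinge heads until you feel it rest on its seats, and let go so that both pins spring fully out into their holes and the door hangs straight. The lamp bay's hinge heads are clamped at an unknown height, so feel for the seats and do not force the door down onto them; leave the lamp and the things around where they are.

Things in the scene. Friction and masses are not known exactly. Their poses are not given: they have to be found in the camera images.
- guard_grip (a point): Pinch point of the draught door: midway between its two orange tabs, half-way up them, 30 mm above the hinge axis. Axes: y along the hinge axis, z up, x through the pane. Each tab is 22 (x) x 6 (y) x 38 mm tall, 8 to 46 mm above the hinge axis; outer faces 62 mm apart when free, 40 mm when pinched fully together: then both pins are in and the door can be carried by the tabs.
- guard_axis (a point): Middle of the door's hinge axis (same axes as the pinch point), the centre line of its round aluminium rail, 14 mm across and 161 mm long. Below hangs a clear pane 128 mm wide, 4 mm thick, with a yellow strip at its foot, reaching 87 mm below the axis. Door mass 0.22 to 0.36 kg; both sides alike.
- pin_left (a joint): Sprung hinge pin at the +y end of the door, joined to that end's tab: 0 = fully out (8 mm round tip 10 mm beyond the rail's end), 0.011 m = fully in, inside the rail. The spring pushes it out with 4.5 N at 0, about 8 N fully in. A pin pressing on a cheek beside its hole stays part way in and holds the door there by friction; the door then does not drop by itself.
- pin_right (a joint): The same sprung pin at the -y end of the door.
- bay_a: The empty bay, fixed: white base plate 210 mm wide (y), 135 mm deep (x -37 to +98 mm), 10 mm thick, two dark posts (tops at 145 mm) with aluminium hinge heads. Origin at the plate's underside, below the middle of the hinge axis; y along the hinge axis, x to the back of the bay, z up. The door hangs here at the start, hinge axis 111 mm above the origin, pins out in their holes.
- bay_b: The bay with the spirit lamp, fixed: same plate, posts, heads, origin and axes as the empty bay. Its two hinge heads are clamped, both alike, at an unknown height: the hinge axis of a seated door lies anywhere from 105 to 123 mm above the origin, straight above it. It is not measured: feel the rail's ends land on the seats. The heads sit on rubber and give 1 mm per 8 N.
- bay_b_top (a point): Point in the lamp bay, same axes, on the hinge axis of the highest head setting (123 mm above the origin). Each head: cheek (inner faces 166 mm apart) with a 12 mm hole on the hinge axis; inside it a flat seat for the rail's end that lines pin and hole up; a vertical slot 17 mm wide (x) for the rail, flared to about 36 mm at its mouth 41 mm above the axis. Pane passes between seats 140 mm apart.
- lamp: Glass spirit lamp, loose, 72 mm across, 70 mm tall, origin at the centre of its underside; stands on the lamp bay's plate 56 mm behind the door's plane. Not to be moved.
- litmus_box: Yellow card box 42 x 75 x 14 mm lying on the worktop to the right; origin at the centre of its underside. A bystander.
- petri_dish: Glass dish 60 mm across, 12 mm high, on the worktop to the right; origin at the centre of its underside. A bystander.
- reagent_bottle: Glass bottle with blue contents, 51 mm across, 104 mm tall, on the right at the back; origin at the centre of its underside. A bystander.

How it is judged (in metres and radians):
On the way:
1. the door is lifted clear of the empty bay's hinge heads with both pins pulled in (value of joint each of pin_left, pin_right above 0.006 m and z of guard_grip in the frame of bay_a above 0.19 m), for 0.1 s.
At the end, for the whole second after the job is handed in: The door hangs at rest in the lamp bay: both pins out to within 2 mm, hinge axis 99 to 127 mm above the bay's origin, pinch point within 9 mm of the hinge plane and 5 mm of the middle, in line within 0.05 rad, upright within 0.15 rad (value of joint each of pin_left, pin_right below 0.002 m and x of guard_grip in the frame of bay_b between -0.009 and 0.009 m and y of guard_grip in the frame of bay_b between -0.005 and 0.005 m and z of guard_grip in the frame of bay_b between 0.129 and 0.157 m and angle between the y axis of guard_grip and the y axis of bay_b, either way round below 0.05 rad and angle between guard_grip's own z axis and vertical below 0.15 rad and linear speed of guard below 0.03 m/s); the robot touches nothing.
It fails at once if the door is forced against the lamp bay with more than 25 N (contact force between guard and bay_b above 25 N).
It fails at once if the spirit lamp is moved by more than 15 mm (distance of lamp from where it was at the start of the episode above 0.015 m).
It fails at once if a thing lying around is moved by more than 20 mm (distance of any of litmus_box, petri_dish, reagent_bottle from where it was at the start of the episode above 0.02 m).
It also fails if it takes over 48 s, if anything falls off the work surface, if the arm or the gripper's body presses on something with over 40 N, if the wrist force passes 120 N, or if a joint passes its speed limit or range.

ROBOT

A 6-joint arm with a two-finger parallel gripper is mounted at the origin on a cart in front of the work surface, level with it; the furniture and walls round the work are solid. World frame = base frame: x ahead of the robot, y to its left, z up, the work surface at z = 0. Lengths are in mm, angles in rad, forces in N, time in s.
With the tool pointing down it reaches from about 375 to 750 mm from the base axis. Payload 9 kg.
Tool frame: the origin (TCP) lies on the centre line of the jaws, within the pads' length; the fingertips stand 8 mm ahead of it and the grasp point (between the pads) lies 11 mm behind it; x points along the fingers, y is the direction in which the jaws open and shut, and the axes are right-handed (so a half turn about x gives the same grasp; the last joint's range is limited). The gripper opens to 85 mm and grips with 20 to 120 N. Pads are 22 mm wide; open, the fingers measure 114 mm over their backs; the gripper's body (76 mm by 85 mm) begins 54 mm behind the grasp point. The pads swing forward as they close: fully open they stand 13 mm farther back than shut.
Start: joints at [-1.503, 0.104, 0.097, 1.564, 0, 1.353], TCP at [169.164, -575.693, 210.731] pointing down, gripper open.
Joint ranges: [-2.99, 2.99], [-0.84, 1.86], [-1.1, 1.16], [-1.84, 2.11], [-1.51, 1.56], [-3.14, 3.14]. Speed limits (rad/s): [2.22, 2.22, 2.57, 3.14, 3.14, 3.14].

INTERFACE

Orientations are given as a unit quaternion [x, y, z, w].
In Python, from bench import sense, camera, calibration, job_done gives the robot as it stands.
- The arm moves only by the tool jog_arm, never from a script. Its argument "steps" is one flat list of numbers, 7 for each row, row after row: the shift along the world's x, y, z in units of 20 cm (1.0 is 20 cm), then the turn, a rotation vector about the world's x, y, z in units of pi rad (1.0 is pi rad), then the gripper command: -1 is fully open, 1 is shut, values between are in proportion. A call has 1 to 12 rows; each row is the pose to reach, as a shift and turn from the pose measured when the call began, turning the shorter way round; what a row does not reach only later rows make up. A row lasts 1/12 s, in which the tool goes at most 41.7 mm and 7.16 degrees, less where a joint would pass 70% of its speed; a pose out of reach is approached as far as the arm can. A call with a number of a shift or a turn outside -1 to 1 is refused whole. A call with a gripper value outside its range is refused whole. The fingers move at their own pace and stop on an object; the grip force is fixed at half the most. Time passes only in rows, so rows that repeat a pose let the fingers close. It gives the time, the measured TCP pose, the force and the opening at its end, in the units of the state.
- sense(): the state, without advancing time (a new reading comes with each control period).
- camera(name): name is "scene" or "side" or "wrist"; returns the picture (420x560x3 uint8, red, green, blue); there is no depth.
- calibration(name): a dict with "fx", "fy", "cx", "cy" (pixels), "rvec" (rotation vector, rad) and "tvec" (3), from world to camera coordinates, as OpenCV has them; the wrist camera has in their place "hand_eye" (4x4, takes a point from camera to tool coordinates, whose origin is the TCP and whose axes are the tool frame's). Camera axes: x right, y down, z forward; pixel columns grow to the right and rows downward; lengths in mm; the calibration is good to about 2 mm. A picture is of the moment at which its call begins: read the wrist's pose just before it. calibration takes no time and is no camera call.
- job_done(): hands the job in, once; it reports no verdict.
The state is a dict: "time": time; "joints": joint angles; "joint_vel": joint speeds; "joint_efforts": joint torques, N m; "tcp_pos": TCP position; "eef_rot": TCP orientation; "force": force on the tool from outside, world axes, zero at the start; "torque": the same for the moment, N m; "opening": finger opening in mm.
Only numpy, scipy, OpenCV 4.12 (cv2) and the standard library are available. Lean on these libraries where they do the work, as an engineer would, in place of code of your own. Each camera call takes 0.05 s, during which the arm holds its last target.

## Working session

There is one attempt and no reset: what is moved stays moved. The work goes in short steps, Python scripts to look and compute and a tool call to move; the robot and the scene stay as the last step left them, time stands still between calls to the robot, and variables do not carry over. Pictures are saved under pics/ and viewed, and the job is handed in when it is done.

Besides the shell and the picture viewer there is one more tool, called as name(argument=value, ...) on one line, values as JSON. jog_arm: Moves the arm, as the interface text tells. Shifts and turns lie within -1 to 1; 1 stands for 20 cm of shift or pi rad of turn. Its arguments: {"type":"object","properties":{"steps":{"type":"array","items":{"type":"number"}}},"required":["steps"]}

```bash
ls; mkdir -p pics
python3 - <<'E'
from bench import *
import cv2
s=sense();print(s)
for n in("scene","side","wrist"):
    im=camera(n);cv2.imwrite(f"pics/{n}0.png",im[:,:,::-1]);print(n,calibration(n))
E
```

```text
pics
{'time': 0.0, 'joints': array([-1.50267443e+00,  1.04699002e-01,  9.65010709e-02,  1.56387888e+00,
       -1.32125516e-05,  1.35309982e+00]), 'joint_vel': array([ 0.00090581,  0.00140252, -0.00029303, -0.00152442,  0.00162263,
       -0.00059684]), 'joint_efforts': array([ 2.27002216e-03, -5.56925261e+01,  5.03653729e+01,  1.66010647e-02,
       -2.08817655e-04,  8.09839747e-06]), 'tcp_pos': array([ 169.14905646, -575.31158155,  209.94000534]), 'eef_rot': array([ 0.69992745,  0.10116024, -0.69986912,  0.10025663]), 'force': array([ 0.54203909, -0.15495145, -0.44600146]), 'torque': array([-0.02237213, -0.011884  , -0.00304625]), 'opening': 85.19059819263973}
scene {'fx': 466.84005527909727, 'fy': 466.84005527909727, 'cx': 279.89562759364713, 'cy': 202.96281148074343, 'rvec': array([ 1.93170533, -0.52225715,  0.36519776]), 'tvec': array([-506.23617224,  156.28244947, 1235.12208145])}
side {'fx': 440.5787844385213, 'fy': 440.5787844385213, 'cx': 287.79769944865393, 'cy': 205.2607842995464, 'rvec': array([ 0.16966264, -2.64158197,  1.53668046]), 'tvec': array([ 515.66202249,  178.70406534, 1133.77464287])}
wrist {'fx': 326.2248398517777, 'fy': 326.2248398517777, 'cx': 280.95714583152727, 'cy': 208.20514671824176, 'hand_eye': array([[ 6.22277172e-05, -2.80211274e-01,  9.59938351e-01,
        -1.62945078e+02],
       [ 9.99999945e-01, -2.95811200e-04, -1.51173611e-04,
         6.56085513e-02],
       [ 3.26321066e-04,  9.59938308e-01,  2.80211240e-01,
        -7.16731625e+01],
       [ 0.00000000e+00,  0.00000000e+00,  0.00000000e+00,
         1.00000000e+00]])}
```

View pics/scene0.png

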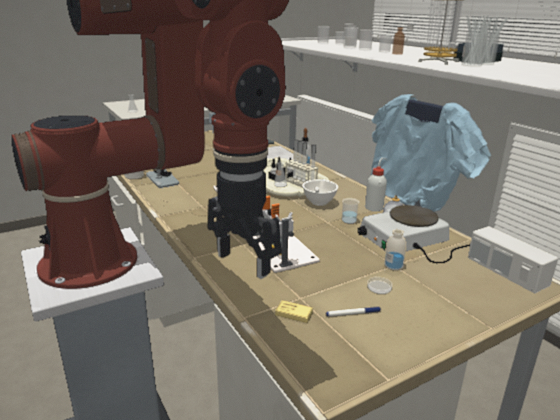

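View pics/side0.png

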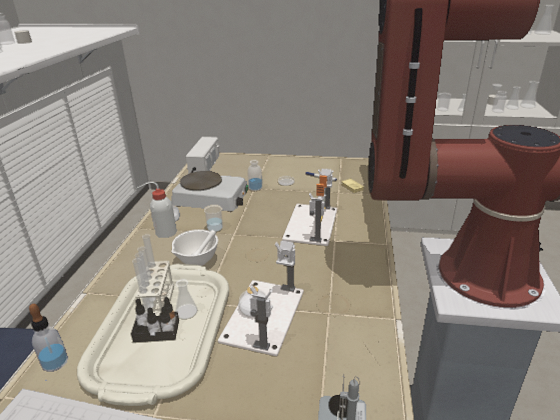

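View pics/wrist0.png

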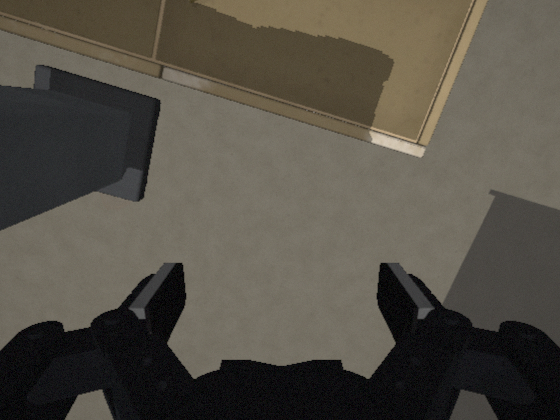

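The side view shows the empty bay with the orange tabs near (320,187) and the lamp bay near (262,310). I'll zoom in on both.

Run:
```python
import cv2
a=cv2.imread("pics/side0.png")
cv2.imwrite("pics/za.png",cv2.resize(a[160:260,270:370],None,fx=6,fy=6,interpolation=cv2.INTER_CUBIC))
cv2.imwrite("pics/zb.png",cv2.resize(a[235:360,205:315],None,fx=5,fy=4.8,interpolation=cv2.INTER_CUBIC))
a=cv2.imread("pics/scene0.png")
cv2.imwrite("pics/zc.png",cv2.resize(a[180:290,200:330],None,fx=5,fy=5,interpolation=cv2.INTER_CUBIC))
```

```text
(no output)
```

View pics/za.png

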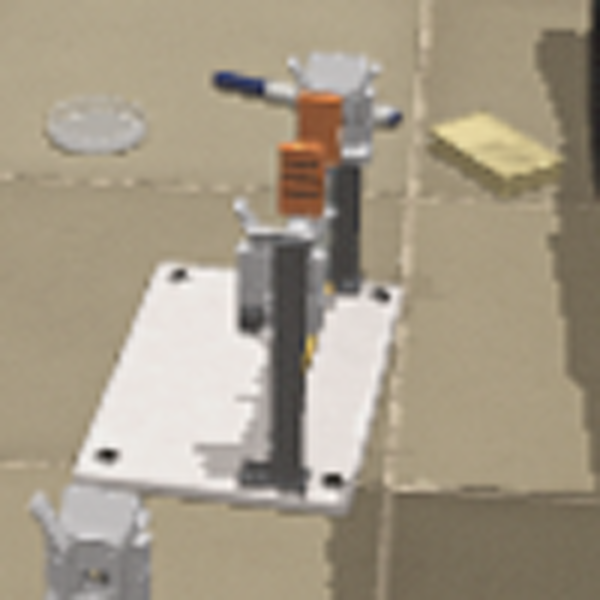

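View pics/zb.png

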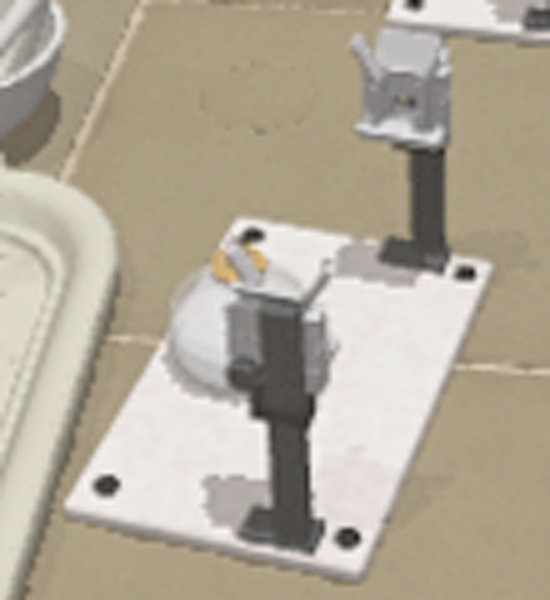

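View pics/zc.png

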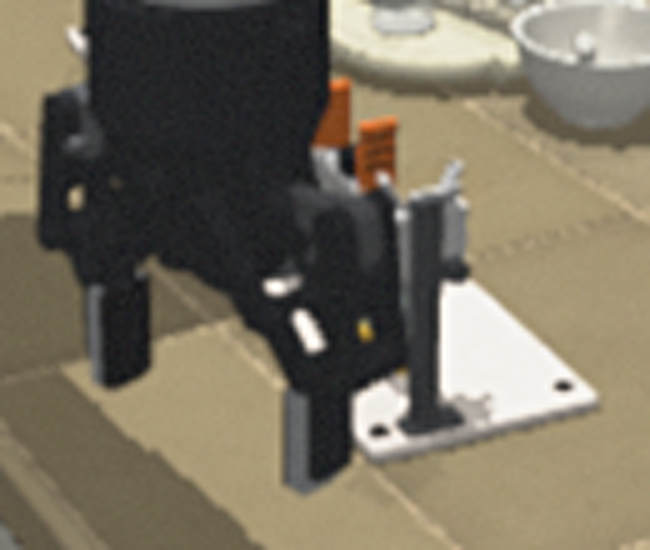

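```bash
cat > h.py <<'E'
import numpy as np,cv2
from bench import *
from scipy.spatial.transform import Rotation as R
def ray(n,uv,s=None):
    c=calibration(n);d=np.array([(uv[0]-c['cx'])/c['fx'],(uv[1]-c['cy'])/c['fy'],1.])
    if n=='wrist':
        H=np.array(c['hand_eye']);Rt=R.from_quat(s['eef_rot']).as_matrix()
        return Rt@H[:3,3]+s['tcp_pos'],Rt@H[:3,:3]@d
    M=cv2.Rodrigues(c['rvec'])[0];return -M.T@c['tvec'],M.T@d
def pl(n,uv,z,s=None):
    o,d=ray(n,uv,s);return o+d*(z-o[2])/d[2]
def proj(n,P,s=None):
    c=calibration(n);P=np.asarray(P,float)
    if n=='wrist':
        H=np.array(c['hand_eye']);Rt=R.from_quat(s['eef_rot']).as_matrix()
        p=H[:3,:3].T@(Rt.T@(P-s['tcp_pos'])-H[:3,3])
    else: p=cv2.Rodrigues(c['rvec'])[0]@P+c['tvec']
    return p[0]/p[2]*c['fx']+c['cx'],p[1]/p[2]*c['fy']+c['cy']
def tri(rs):
    A=np.zeros((3,3));b=np.zeros(3)
    for o,d in rs:
        d=d/np.linalg.norm(d);Q=np.eye(3)-np.outer(d,d);A+=Q;b+=Q@o
    return np.linalg.solve(A,b)
E
python3 - <<'E'
from h import *
np.set_printoptions(precision=1,suppress=True)
for nm,c in dict(A=[(296.7,204.2),(337.5,207.8),(327.8,243.3),(282.5,239.7)],B=[(252.4,280.8),(303.6,290),(277.4,353.8),(218.4,341.3)]).items():
    P=[pl('side',u,10)[:2] for u in c];print(nm,P)
    for i in range(4):print(np.linalg.norm(P[i]-P[i-1]))
    # order: back(-y)?, see
    y=((P[2]-P[1])+(P[3]-P[0]));x=(P[0]-P[1])+(P[3]-P[2])
    cen=sum(P)/4
    yaw=np.arctan2(-y[0],y[1]);xh=x/np.linalg.norm(x)
    print('cen',cen,'yaw y',yaw,'yaw x',np.arctan2(x[1],x[0]),'org',cen-30.5*xh)
s=sense();print(R.from_quat(s['eef_rot']).as_matrix())
E
```

```text
A [array([ 531.3, -294.1]), array([ 397.4, -285.3]), array([416.8, -79.9]), array([547.2, -83. ])]
211.68906097063555
134.14754365855137
206.32979292839647
130.42924760222593
cen [ 473.2 -185.6] yaw y -0.08472319907738314 yaw x -0.045412943070943526 org [ 442.7 -184.2]
B [array([595.6, 108.2]), array([463.9, 127.7]), array([496.5, 331.5]), array([626.4, 313.6])]
207.69100020623364
133.15125965733566
206.4069607894706
131.1532917757775
cen [545.6 220.3] yaw y -0.15360918207835605 yaw x -0.14178111769870597 org [515.4 224.6]
[[-0.   0.3 -1. ]
 [ 0.  -1.  -0.3]
 [-1.  -0.  -0. ]]
```

jog_arm(steps=[0.65,0.95,0.45,0,0,-0.115,-1,0.65,0.95,0.45,0,0,-0.115,-1,0.65,0.95,0.45,0,0,-0.115,-1,0.65,0.95,0.45,0,0,-0.115,-1,0.65,0.95,0.45,0,0,-0.115,-1,0.65,0.95,0.45,0,0,-0.115,-1,0.65,0.95,0.45,0,0,-0.115,-1])

```text
time: 0.73
tcp_pos: [302.2, -381.7, 304.0]
eef_rot: [0.708, -0.026, -0.706, -0.024]
force: [-0.0, -0.4, 0.3]
opening: 85.6
```

jog_arm(steps=[0.64,0.95,0,0,0,0,-1,0.64,0.95,0,0,0,0,-1,0.64,0.95,0,0,0,0,-1,0.64,0.95,0,0,0,0,-1,0.64,0.95,0,0,0,0,-1,0.64,0.95,0,0,0,0,-1,0.64,0.95,0,0,0,0,-1,0.64,0.95,0,0,0,0,-1])

```text
time: 1.4
tcp_pos: [430.7, -190.7, 303.7]
eef_rot: [0.708, -0.025, -0.706, -0.023]
force: [-0.7, 0.2, -0.8]
opening: 85.4
```

Run:
```python
from h import *
s=sense();print(s['tcp_pos'],s['eef_rot'])
for n in("scene","side","wrist"):
    im=camera(n);cv2.imwrite(f"pics/{n}1.png",im[:,:,::-1])
import pickle;pickle.dump(s,open('s1.pkl','wb'))
```

```text
[ 430.69136574 -190.70506154  303.68379269] [ 0.70770674 -0.02480793 -0.70568232 -0.02341377]
```

View pics/wrist1.png

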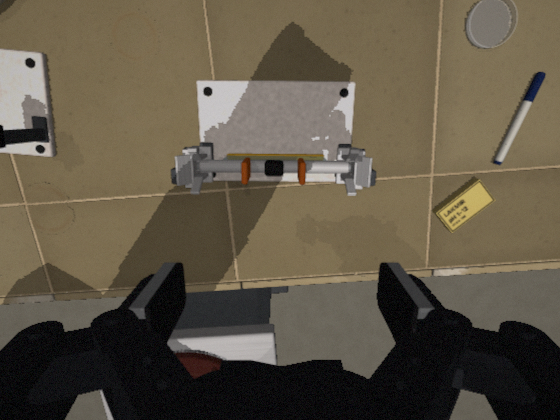

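View pics/scene1.png

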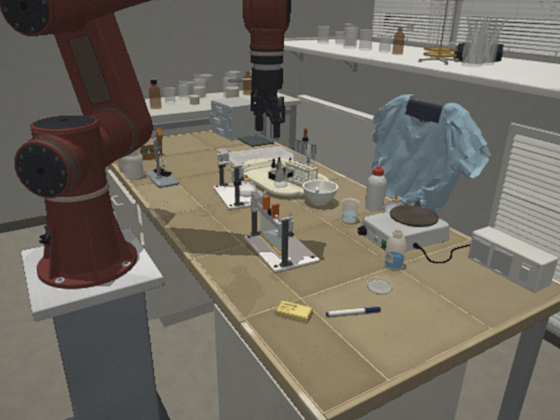

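View pics/side1.png

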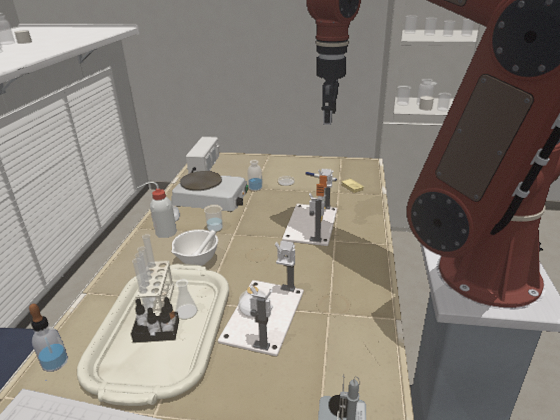

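The wrist view shows the door in bay A, with orange tabs at about (245,171) and (302,171) and the rail nearly level in the image. I'll measure them with a mask.

Run:
```python
from h import *
import pickle;s=pickle.load(open('s1.pkl','rb'))
np.set_printoptions(precision=1,suppress=True)
cs={}
for n in("scene","side","wrist"):
    a=cv2.imread(f"pics/{n}1.png");h=cv2.cvtColor(a,cv2.COLOR_BGR2HSV)
    m=cv2.inRange(h,(4,160,80),(16,255,255))
    N,l,st,c=cv2.connectedComponentsWithStats(m)
    for i in range(1,N):
        if st[i,4]>15:print(n,st[i],c[i])
a=cv2.imread("pics/wrist1.png");cv2.imwrite("pics/w1z.png",cv2.resize(a[70:210,165:385],None,fx=3.6,fy=3.6,interpolation=cv2.INTER_CUBIC))
a=cv2.imread("pics/scene1.png");cv2.imwrite("pics/s1z.png",cv2.resize(a[140:275,200:325],None,fx=4.4,fy=4.4,interpolation=cv2.INTER_CUBIC))
```

```text
scene [374 168   9   7  40] [378.1 171.3]
scene [263 196   7  13  83] [266.1 202.4]
scene [271 204   8  13  78] [274.5 209.7]
side [317 176   9  11  41] [322.5 181. ]
wrist [242 161   6  24 132] [244.4 172.6]
wrist [299 162   6  23 130] [301.6 172.7]
```

View pics/w1z.png

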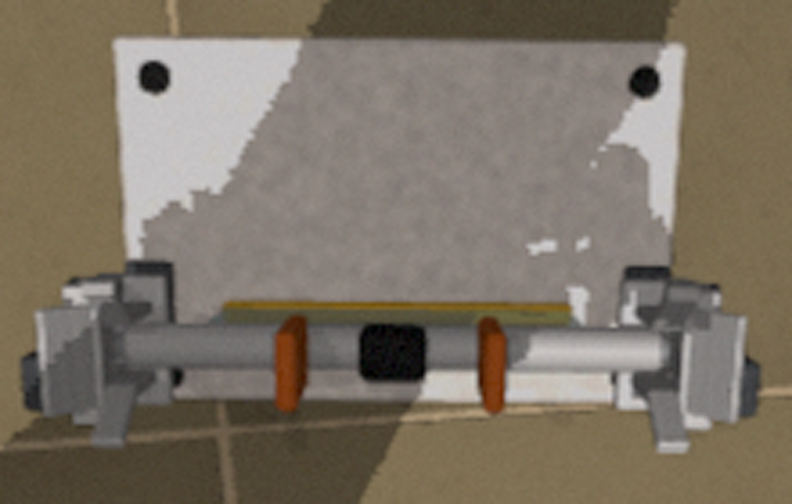

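View pics/s1z.png

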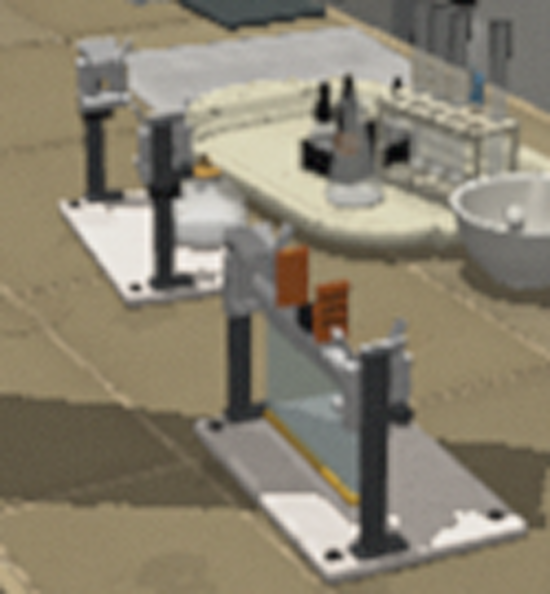

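Run:
```python
from h import *
import pickle;s=pickle.load(open('s1.pkl','rb'))
np.set_printoptions(precision=1,suppress=True)
print(ray('wrist',(281,208),s))
print(R.from_quat(s['eef_rot']).as_matrix())
L=tri([ray('wrist',(244.4,172.6),s),ray('scene',(266.1,202.4))]);r=tri([ray('wrist',(301.6,172.7),s),ray('scene',(274.5,209.7))])
print('tri',L,r,(L+r)/2,L-r, np.arctan2(-(L-r)[0],(L-r)[1]))
print(proj('wrist',L,s),proj('scene',L))
f=lambda p,z:pl('wrist',(p[0]/3.6+165-.36,p[1]/3.6+70-.36),z,s)
# rail ends
a=f((115,347),111);b=f((672,350),111);print('rail',a,b,(a+b)/2,np.linalg.norm(a-b),np.arctan2(-(a-b)[0],(a-b)[1]))
# plate back corners
a=f((115,39),10);b=f((685,45),10);print('plateback',a,b,(a+b)/2,np.linalg.norm(a-b),np.arctan2(-(a-b)[0],(a-b)[1]))
a=f((154,77),10);b=f((645,81),10);print('screws',a,b,(a+b)/2,np.linalg.norm(a-b),np.arctan2(-(a-b)[0],(a-b)[1]))
a=f((291,319),157);b=f((493,319),157);print('tabtop back',a,b,(a+b)/2,np.linalg.norm(a-b))
a=f((287,411),157);b=f((493,411),157);print('tabtop front',a,b,(a+b)/2,np.linalg.norm(a-b))
```

```text
(array([ 501.7, -195.2,  466.8]), array([-0.3,  0. , -1. ]))
[[ 0.  -0.1 -1. ]
 [-0.  -1.   0.1]
 [-1.   0.  -0. ]]
tri [ 448.5 -155.7  138.3] [ 443.4 -212.7  139.9] [ 446.  -184.2  139.1] [ 5.1 57.  -1.6] -0.08917231263245085
(np.float64(245.1792101237576), np.float64(171.2327062777991)) (np.float64(265.5290098152024), np.float64(202.26745644567674))
rail [453.5 -99.9 111. ] [ 440.9 -268.9  111. ] [ 447.2 -184.4  111. ] 169.3859338369136 -0.07420916533806805
plateback [551.3 -88.7  10. ] [ 535.1 -295.5   10. ] [ 543.2 -192.1   10. ] 207.47035570533464 -0.07823609918864277
screws [ 537.4 -101.1   10. ] [ 523.7 -280.8   10. ] [ 530.6 -190.9   10. ] 180.18735262967684 -0.07611944248349085
tabtop back [ 463.9 -159.4  157. ] [ 460.2 -212.4  157. ] [ 462.  -185.9  157. ] 53.116979140311514
tabtop front [ 439.4 -155.9  157. ] [ 435.6 -211.2  157. ] [ 437.5 -183.6  157. ] 55.3678790813638
```

jog_arm(steps=[0.0765,0.031,0,0,0,-0.0025,-1,0.0765,0.031,-0.2,0,0,-0.0025,-1,0.0765,0.031,-0.4,0,0,-0.0025,-1,0.0765,0.031,-0.58,0,0,-0.0025,-1,0.0765,0.031,-0.62,0,0,-0.0025,-1,0.0765,0.031,-0.62,0,0,-0.0025,-1])

```text
time: 2.05
tcp_pos: [443.3, -186.1, 177.3]
eef_rot: [-0.706, 0.029, 0.707, 0.029]
force: [0.4, -0.1, 0.7]
opening: 85.7
```

Run:
```python
from h import *
s=sense();print(s['tcp_pos'],s['eef_rot'],s['force'])
a=camera('wrist')[:,:,::-1];cv2.imwrite("pics/wrist2.png",a)
b=camera('scene')[:,:,::-1];cv2.imwrite("pics/scene2.png",cv2.resize(b[120:280,180:340],None,fx=3.7,fy=3.7,interpolation=cv2.INTER_CUBIC))
G=np.array([446,-184.5,141]);ya=-.076
yv=np.array([-np.sin(ya),np.cos(ya),0])
for k in(1,-1):print(proj('wrist',G+yv*31*k+[0,0,16],s))
```

```text
[ 443.26422776 -186.1109007   177.3119617 ] [-0.7060924   0.02865707  0.70693752  0.02918287] [ 0.44756896 -0.06757339  0.74225825]
(np.float64(226.3810949294471), np.float64(233.42364021131448))
(np.float64(329.9604846254441), np.float64(232.85795205680367))
```

View pics/wrist2.png

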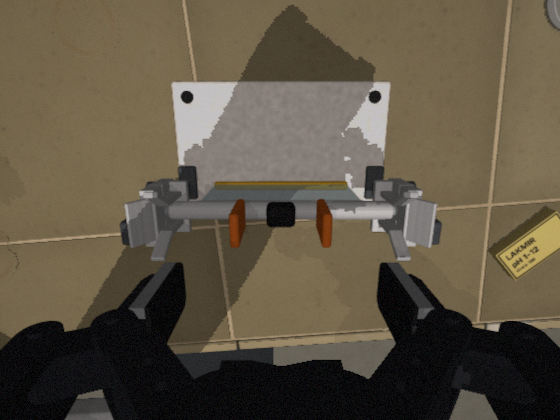

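View pics/scene2.png

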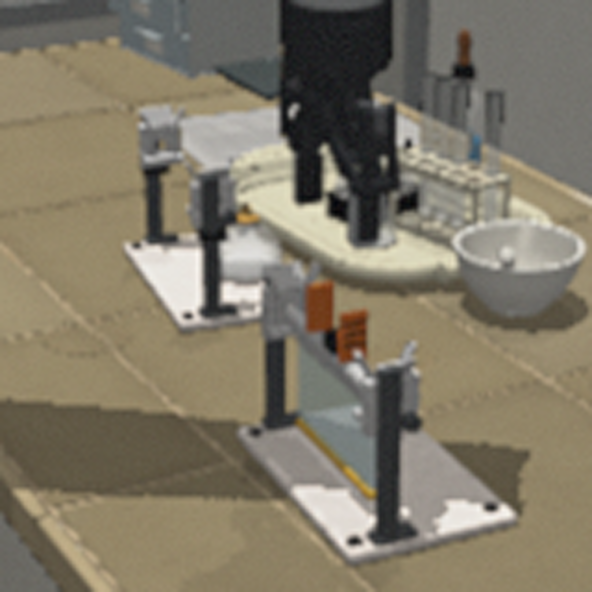

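Run:
```python
from h import *
np.set_printoptions(precision=1,suppress=True)
s=sense();print(s['tcp_pos'],s['joint_vel'])
a=cv2.imread("pics/wrist2.png");cv2.imwrite("pics/w2z.png",cv2.resize(a[170:265,110:450],None,fx=2.35,fy=4,interpolation=cv2.INTER_CUBIC))
G=np.array([446,-184.5,141]);ya=-.076
yv=np.array([-np.sin(ya),np.cos(ya),0]);xv=np.array([yv[1],-yv[0],0])
for k in(1,-1):
  for x in(-11,11):
    for z in (16,-22):print(k,x,z,proj('wrist',G+yv*31*k+xv*x+[0,0,z],s))
for k in (1,-1):print('rail top/end',proj('wrist',G+yv*75*k+[0,0,-30],s))
```

```text
[ 445.3 -187.3  181.6] [ 0. -0.  0. -0.  0.  0.]
1 -11 16 (np.float64(226.7851917578235), np.float64(251.02086377506564))
1 -11 -22 (np.float64(234.90425992107717), np.float64(230.1966260739396))
1 11 16 (np.float64(224.90804155968613), np.float64(217.31445695197266))
1 11 -22 (np.float64(233.53214361038434), np.float64(201.22147063738848))
-1 -11 16 (np.float64(326.4059422347539), np.float64(250.3924532626641))
-1 -11 -22 (np.float64(319.3367807931814), np.float64(229.66973728711832))
-1 11 16 (np.float64(327.60268145291496), np.float64(216.67793667460646))
-1 11 -22 (np.float64(320.1623718574124), np.float64(200.68904728160652))
rail top/end (np.float64(176.86346319706664), np.float64(213.0643566334419))
rail top/end (np.float64(377.245780702823), np.float64(211.82531849264168))
```

View pics/w2z.png

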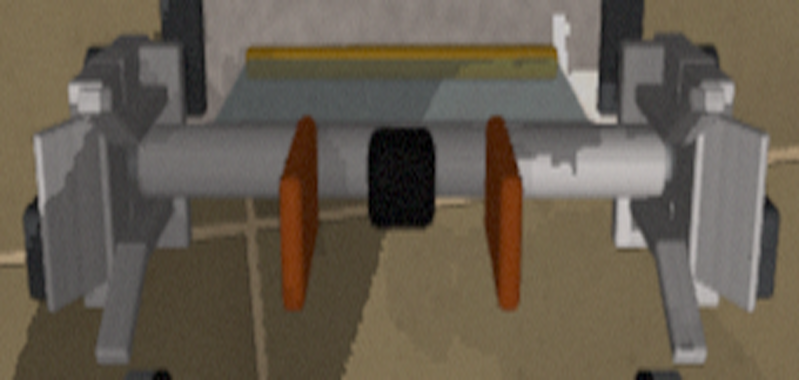

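Run:
```python
from h import *
np.set_printoptions(precision=2,suppress=True)
s=sense();print(s['tcp_pos'],s['eef_rot'],s['joint_vel'])
a=np.ascontiguousarray(camera('wrist')[:,:,::-1]);cv2.imwrite("pics/wrist3.png",a)
print(sense()['tcp_pos'])
cv2.imwrite("pics/w3z.png",cv2.resize(a[170:265,110:450],None,fx=2.35,fy=4,interpolation=cv2.INTER_CUBIC))
```

```text
[ 445.29 -187.29  181.59] [ 0.71 -0.03 -0.71 -0.03] [ 0.01 -0.01  0.03 -0.    0.    0.  ]
[ 445.81 -187.5   182.38]
```

View pics/w3z.png

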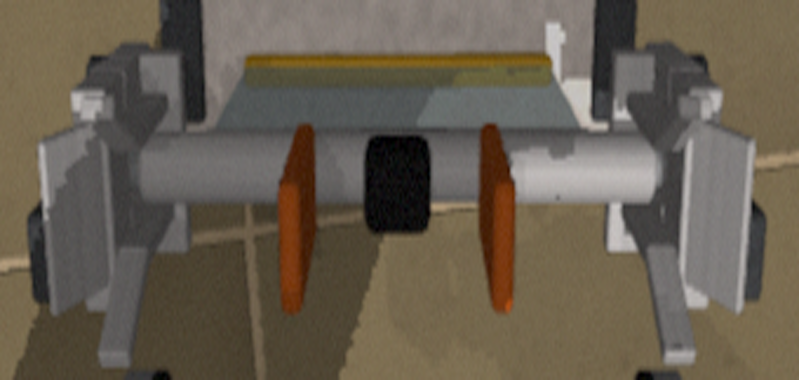

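jog_arm(steps=[0.0085,0.0075,-0.05,0,0,0,-1,0.0085,0.0075,-0.12,0,0,0,-1,0.0085,0.0075,-0.19,0,0,0,-1,0.0085,0.0075,-0.21,0,0,0,-1,0.0085,0.0075,-0.21,0,0,0,-1,0.0085,0.0075,-0.21,0,0,0,-1,0.0085,0.0075,-0.21,0,0,0,-1])

```text
time: 2.78
tcp_pos: [448.1, -186.4, 141.6]
eef_rot: [0.709, -0.03, -0.704, -0.027]
force: [0.5, 0.5, 0.2]
opening: 85.7
```

Run:
```python
from h import *
np.set_printoptions(precision=2,suppress=True)
s=sense();print(s['tcp_pos'],s['eef_rot'],s['force'])
a=np.ascontiguousarray(camera('wrist')[:,:,::-1]);cv2.imwrite("pics/wrist4.png",a)
print(sense()['tcp_pos'])
b=camera('scene')[:,:,::-1];cv2.imwrite("pics/scene4.png",cv2.resize(b[120:280,180:340],None,fx=3.7,fy=3.7,interpolation=cv2.INTER_CUBIC))
```

```text
[ 448.08 -186.39  141.61] [ 0.71 -0.03 -0.7  -0.03] [0.52 0.54 0.21]
[ 448.08 -186.39  141.55]
```

View pics/wrist4.png

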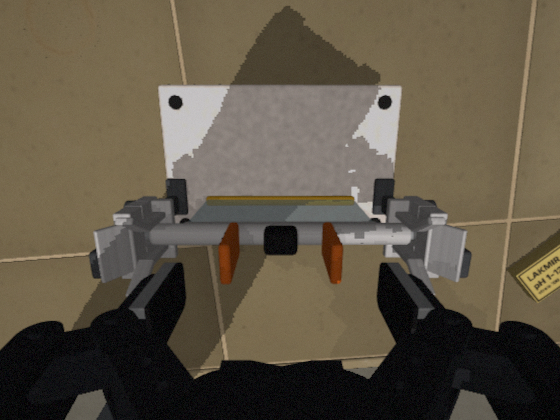

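View pics/scene4.png

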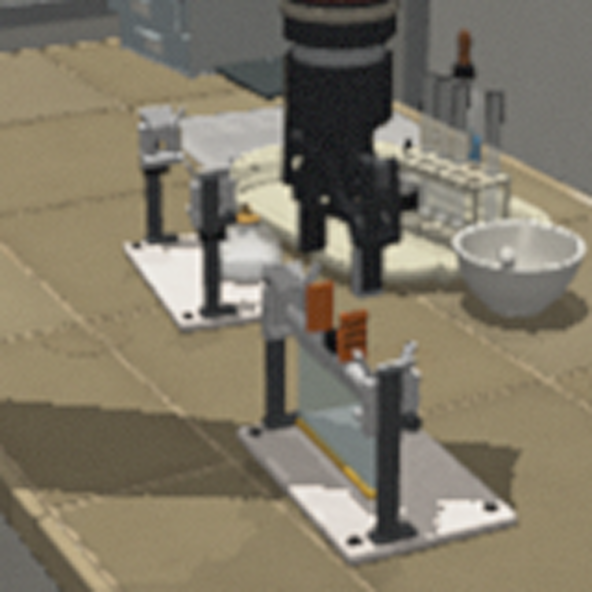

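Run:
```python
from h import *
s=sense()
Rm=R.from_quat(s['eef_rot']).as_matrix()
def z(p):return ((p[0]-180)*3.7,(p[1]-120)*3.7)
for x,y in((0,0),(8,42),(8,-42),(-11,42),(-30,42),(-65,0)):
    P=s['tcp_pos']+Rm@[x,y,0];print(x,y,P.round(1),z(proj('scene',P)),proj('side',P),proj('wrist',P,s))
```

```text
0 0 [ 448.  -186.3  141.4] (np.float64(336.60194625362453), np.float64(315.51769648011555)) (np.float64(320.57379013569886), np.float64(184.5222031541443)) (np.float64(281.2014760145328), np.float64(250.95887546137052))
8 42 [ 444.6 -228.2  133.6] (np.float64(362.0658052951262), np.float64(347.77324897779704)) (np.float64(322.6402692024465), np.float64(180.6107555354014)) (np.float64(355.5905365743395), np.float64(245.18729407048983))
8 -42 [ 451.4 -144.5  133.2] (np.float64(312.47580610720996), np.float64(304.6882770662435)) (np.float64(318.2287898340404), np.float64(193.68081763716992)) (np.float64(206.8056763907427), np.float64(245.22274846437182))
-11 42 [ 444.5 -228.1  152.6] (np.float64(362.2632621148755), np.float64(323.10684885196883)) (np.float64(322.83742652484386), np.float64(174.895843180161)) (np.float64(363.78766932576104), np.float64(259.72126244669334))
-30 42 [ 444.4 -228.1  171.6] (np.float64(362.46321669096153), np.float64(298.12842781292466)) (np.float64(323.0374545198174), np.float64(169.09771990496085)) (np.float64(374.009369110716), np.float64(277.8448998124318))
-65 0 [ 447.6 -186.   206.4] (np.float64(336.72859076045836), np.float64(231.3387893284682)) (np.float64(321.22836312382276), np.float64(164.0947727602079)) (np.float64(281.3030260444836), np.float64(326.4196478001529))
```

Run:
```python
from h import *
import pickle
s=sense()
b=cv2.imread('pics/scene0.png')
s0=dict(tcp_pos=np.array([169.15,-575.3,209.94]),eef_rot=np.array([ 0.69992745,  0.10116024, -0.69986912,  0.10025663]))
Rm=R.from_quat(s0['eef_rot']).as_matrix()
o=cv2.resize(b[170:290,190:330],None,fx=5,fy=5,interpolation=cv2.INTER_CUBIC)
for x,y in((0,0),(8,42),(8,-42),(-11,42),(-11,-42),(-65,0),(-35,42),(-35,-42)):
    p=proj('scene',s0['tcp_pos']+Rm@[x,y,0]);q=(int((p[0]-190)*5),int((p[1]-170)*5));print(x,y,p)
    cv2.circle(o,q,3,(0,0,255),-1);cv2.putText(o,f"{x},{y}",q,0,.45,(0,255,0))
cv2.imwrite('pics/chk.png',o)
```

```text
0 0 (np.float64(242.74379922694217), np.float64(282.82582811340575))
8 42 (np.float64(260.52855075503317), np.float64(297.0675988115956))
8 -42 (np.float64(226.2257588050993), np.float64(277.3022107981156))
-11 42 (np.float64(260.54167043805006), np.float64(287.2064014809267))
-11 -42 (np.float64(225.91228268953608), np.float64(267.8892165756331))
-65 0 (np.float64(242.17427429067382), np.float64(248.78671940089652))
-35 42 (np.float64(260.55862832908525), np.float64(274.4602772342764))
-35 -42 (np.float64(225.50769949916634), np.float64(255.7404784600609))
```

View pics/chk.png

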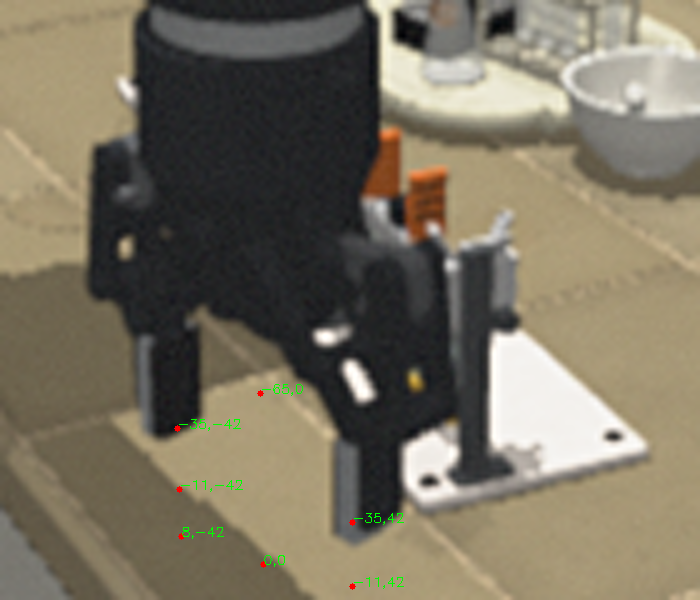

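The scene and wrist views both put the open fingertips about 36 to 40 mm behind the reported TCP, while the text says they stand ahead of it. The tabs' position agrees across all the cameras, so I'll go by the images and descend in small steps while watching the force.

jog_arm(steps=[0,0,-0.04,0,0,0,-1,0,0,-0.08,0,0,0,-1,0,0,-0.11,0,0,0,-1,0,0,-0.12,0,0,0,-1,0,0,-0.12,0,0,0,-1,0,0,-0.12,0,0,0,-1])

```text
time: 3.38
tcp_pos: [447.8, -186.2, 117.1]
eef_rot: [0.709, -0.03, -0.704, -0.027]
force: [0.1, 0.4, 0.8]
opening: 85.4
```

```bash
cat > look.py <<'E'
import sys
from h import *
np.set_printoptions(precision=2,suppress=True)
t=sys.argv[1];s=sense();print(s['time'],s['tcp_pos'],s['eef_rot'],s['force'],s['torque'],s['opening'])
import pickle;pickle.dump(s,open(f'{t}.pkl','wb'))
for n in sys.argv[2:]:
    a=np.ascontiguousarray(camera(n)[:,:,::-1]);cv2.imwrite(f"pics/{n}_{t}.png",a)
    if n=='scene':a=cv2.resize(a[120:280,180:340],None,fx=3.7,fy=3.7,interpolation=cv2.INTER_CUBIC)
    if n=='side':a=cv2.resize(a[130:370,200:380],None,fx=2.5,fy=2.5,interpolation=cv2.INTER_CUBIC)
    cv2.imwrite(f"pics/{n}_{t}z.png",a)
E
python3 look.py d1 wrist scene
```

```text
3.3833 [ 447.84 -186.22  117.15] [ 0.71 -0.03 -0.7  -0.03] [0.07 0.37 0.82] [-0.03 -0.01 -0.04] 85.42400419372952
```

View pics/wrist_d1.png

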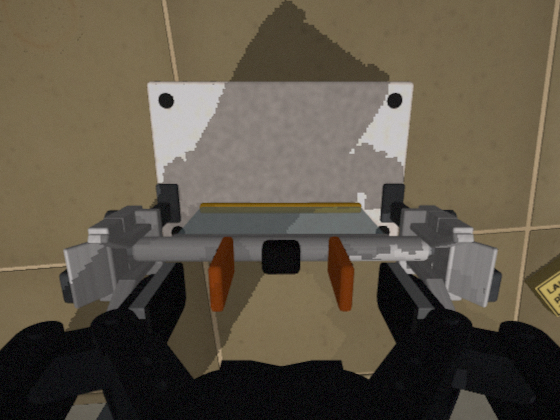

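View pics/scene_d1z.png

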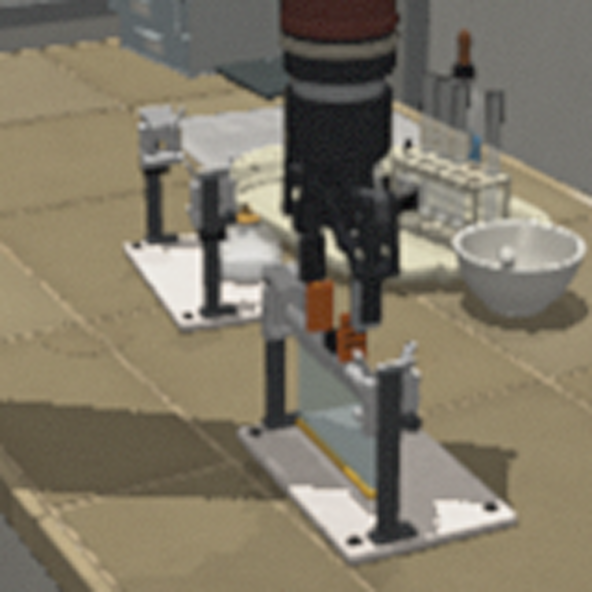

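jog_arm(steps=[0,0,-0.04,0,0,0,-1,0,0,-0.08,0,0,0,-1,0,0,-0.1,0,0,0,-1,0,0,-0.11,0,0,0,-1,0,0,-0.11,0,0,0,-1,0,0,-0.11,0,0,0,-1])

```text
time: 3.98
tcp_pos: [448.0, -186.4, 95.5]
eef_rot: [0.709, -0.03, -0.704, -0.027]
force: [0.7, 0.6, 0.3]
opening: 85.7
```

```bash
python3 look.py d2 wrist scene
```

```text
3.9833 [ 448.01 -186.36   95.51] [ 0.71 -0.03 -0.7  -0.03] [0.68 0.63 0.35] [-0.03 -0.02  0.05] 85.6945214413112
```

View pics/wrist_d2.png

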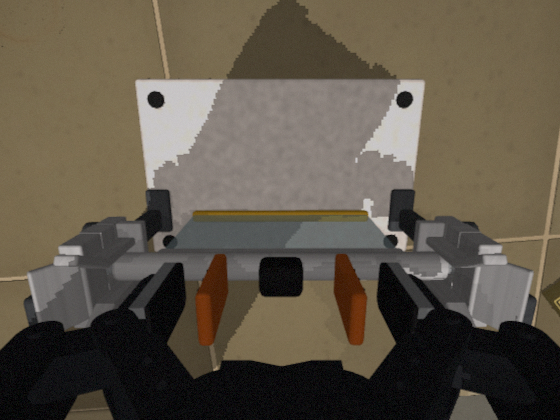

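View pics/scene_d2z.png

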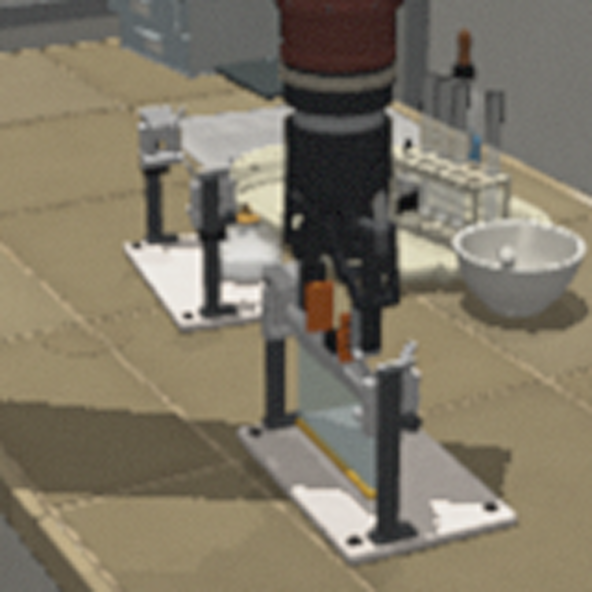

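jog_arm(steps=[0,0,0,0,0,0,1,0,0,0,0,0,0,1,0,0,0,0,0,0,1,0,0,0,0,0,0,1,0,0,0,0,0,0,1,0,0,0,0,0,0,1,0,0,0,0,0,0,1,0,0,0,0,0,0,1])

```text
time: 4.75
tcp_pos: [449.5, -188.0, 98.2]
eef_rot: [0.71, -0.032, -0.703, -0.026]
force: [-1.3, -1.9, 11.7]
opening: 37.8
```

```bash
python3 look.py d3 wrist scene
```

```text
4.75 [ 449.46 -187.97   98.22] [ 0.71 -0.03 -0.7  -0.03] [-1.34 -1.87 11.69] [-0.1   0.28  0.05] 37.82618855471521
```

View pics/wrist_d3.png

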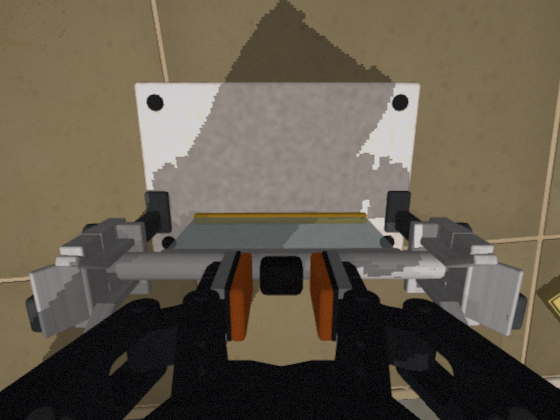

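View pics/scene_d3z.png

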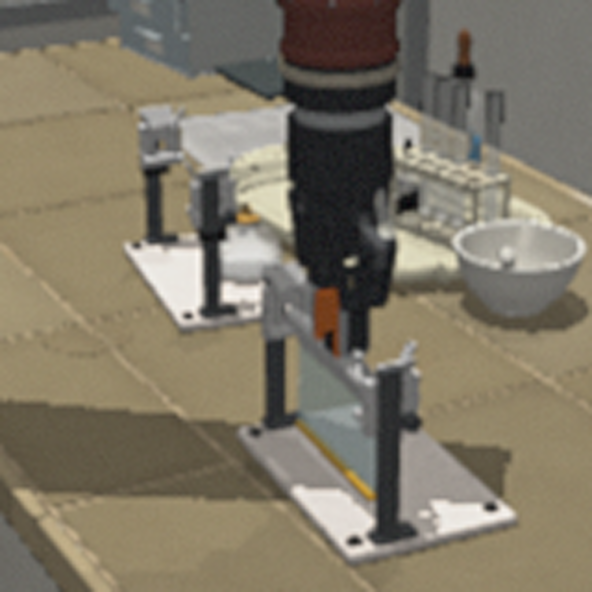

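jog_arm(steps=[0,0,0.02,0,0,0,1,0,0,0.04,0,0,0,1,0,0,0.07,0,0,0,1,0,0,0.1,0,0,0,1,0,0,0.1,0,0,0,1,0,0,0.1,0,0,0,1])

```text
time: 5.35
tcp_pos: [449.6, -188.1, 118.5]
eef_rot: [0.71, -0.032, -0.703, -0.026]
force: [-0.4, 0.4, -4.2]
opening: 37.9
```

```bash
python3 look.py d4 scene wrist
```

```text
5.35 [ 449.61 -188.07  118.49] [ 0.71 -0.03 -0.7  -0.03] [-0.36  0.36 -4.24] [ 0.03 -0.   -0.04] 37.85863446151095
```

View pics/scene_d4z.png

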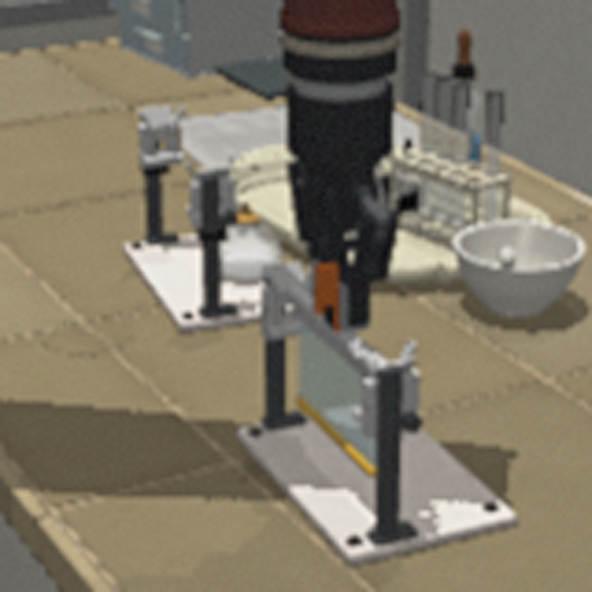

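View pics/wrist_d4z.png

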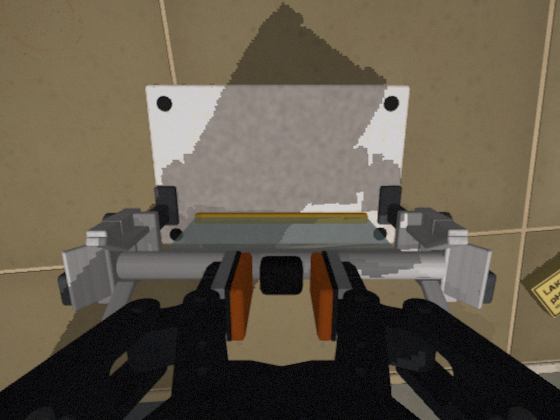

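jog_arm(steps=[0,0,0.06,0,0,0,1,0,0,0.15,0,0,0,1,0,0,0.28,0,0,0,1,0,0,0.42,0,0,0,1,0,0,0.56,0,0,0,1,0,0,0.66,0,0,0,1,0,0,0.72,0,0,0,1,0,0,0.74,0,0,0,1,0,0,0.74,0,0,0,1,0,0,0.74,0,0,0,1])

```text
time: 6.28
tcp_pos: [449.2, -187.7, 265.3]
eef_rot: [0.71, -0.031, -0.703, -0.026]
force: [0.1, -0.2, -4.1]
opening: 37.5
```

```bash
python3 look.py d5 scene wrist side
```

```text
6.2833 [ 449.17 -187.72  265.35] [ 0.71 -0.03 -0.7  -0.03] [ 0.11 -0.23 -4.13] [ 0.06 -0.   -0.04] 37.54319015036406
```

View pics/scene_d5z.png

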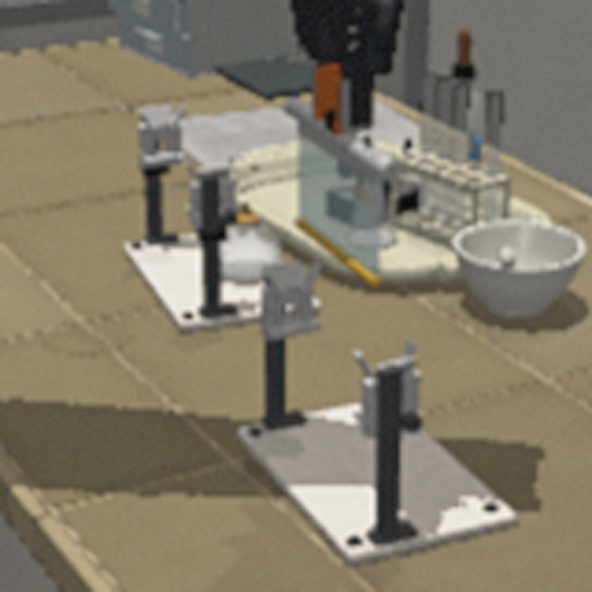

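View pics/wrist_d5z.png

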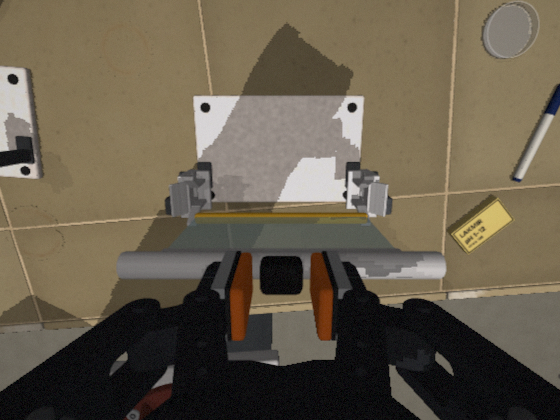

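View pics/side_d5z.png

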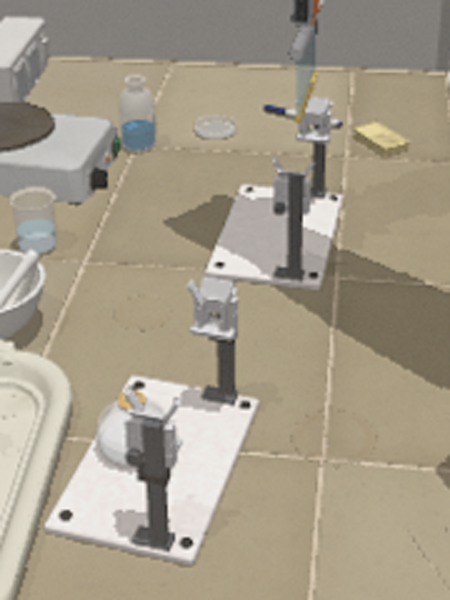

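jog_arm(steps=[0.02,0.06,0.02,0,0,0,1,0.04,0.18,0.02,0,0,-0.004,1,0.06,0.32,0.02,0,0,-0.006,1,0.09,0.48,0.02,0,0,-0.01,1,0.12,0.64,0.02,0,0,-0.012,1,0.15,0.8,0.02,0,0,-0.012,1,0.17,0.92,0.02,0,0,-0.012,1,0.18,1,0.02,0,0,-0.012,1])

```text
time: 7.1
tcp_pos: [484.6, 15.0, 267.9]
eef_rot: [0.708, -0.044, -0.703, -0.039]
force: [0.2, -0.5, -3.5]
opening: 37.5
```

jog_arm(steps=[0.02,0.1,0,0,0,0,1,0.04,0.24,0,0,0,-0.004,1,0.06,0.4,0,0,0,-0.006,1,0.09,0.56,0,0,0,-0.01,1,0.12,0.72,0,0,0,-0.012,1,0.15,0.86,0,0,0,-0.012,1,0.17,0.95,0,0,0,-0.012,1,0.18,1,0,0,0,-0.012,1,0.18,1,0,0,0,-0.012,1,0.18,1,0,0,0,-0.012,1,0.18,1,0,0,0,-0.012,1])

```text
time: 8.02
tcp_pos: [507.6, 89.5, 268.0]
eef_rot: [0.709, -0.024, -0.703, -0.044]
force: [-1.5, -0.8, -3.3]
opening: 37.8
```

```bash
python3 look.py e1 wrist scene side
```

```text
8.0167 [507.56  89.5  267.96] [ 0.71 -0.02 -0.7  -0.04] [-1.46 -0.81 -3.34] [-0.06 -0.02 -0.02] 37.846665098975585
```

View pics/wrist_e1z.png

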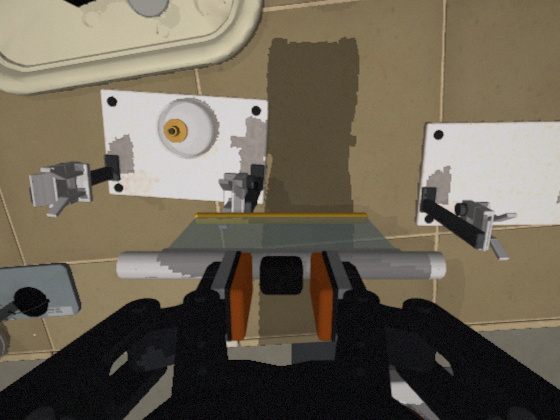

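View pics/scene_e1z.png

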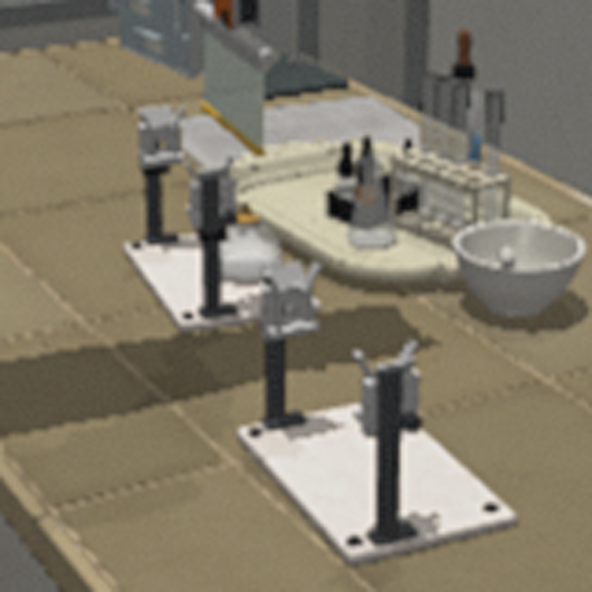

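View pics/side_e1z.png

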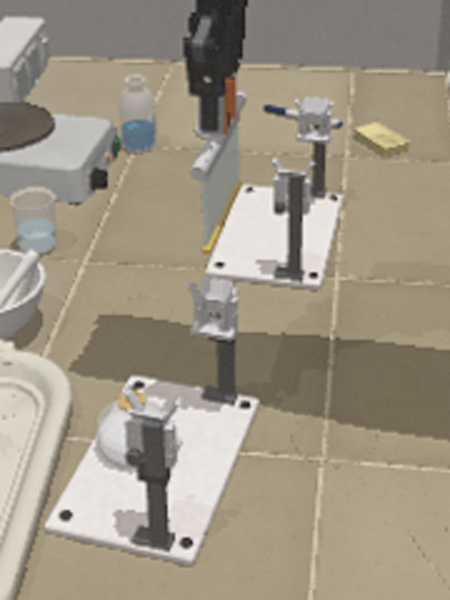

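Run:
```python
from h import *
np.set_printoptions(precision=3,suppress=True)
s=sense();print(s['time'],s['joints'],s['joint_vel'],s['tcp_pos']);print(R.from_quat(s['eef_rot']).as_matrix())
```

```text
8.1667 [-0.097 -0.148 -0.047  1.665  0.028  3.141] [ 0.003 -0.001 -0.     0.    -0.001 -0.   ] [507.43   89.754 267.967]
[[ 0.009 -0.096 -0.995]
 [ 0.027 -0.995  0.096]
 [-1.    -0.028 -0.007]]
```

Joint 6 has reached its limit of 3.14 rad. The door is symmetric and either way round is allowed, so I'll turn the tool by about +π at this height, where it's clear of everything.

jog_arm(steps=[0,0,0.02,0,0,0.02,1,0,0,0.02,0,0,0.05,1,0,0,0.02,0,0,0.085,1,0,0,0.02,0,0,0.12,1,0,0,0.02,0,0,0.155,1,0,0,0.02,0,0,0.19,1,0,0,0.02,0,0,0.225,1,0,0,0.02,0,0,0.26,1,0,0,0.02,0,0,0.295,1,0,0,0.02,0,0,0.33,1,0,0,0.02,0,0,0.365,1,0,0,0.02,0,0,0.4,1])

```text
time: 9.17
tcp_pos: [507.4, 89.8, 272.0]
eef_rot: [-0.587, -0.399, 0.594, -0.38]
force: [-0.3, -0.6, -3.2]
opening: 38.1
```

jog_arm(steps=[0,0.03,0,0,0,0.04,1,0,0.06,0,0,0,0.075,1,0,0.12,0,0,0,0.11,1,0,0.18,0,0,0,0.145,1,0,0.24,0,0,0,0.18,1,0,0.3,0,0,0,0.215,1,0,0.36,0,0,0,0.25,1,0,0.42,0,0,0,0.285,1,0,0.46,0,0,0,0.32,1,0,0.48,0,0,0,0.355,1,0,0.5,0,0,0,0.385,1,0,0.5,0,0,0,0.4,1])

```text
time: 10.17
tcp_pos: [507.3, 190.5, 272.0]
eef_rot: [0.238, 0.668, -0.255, 0.657]
force: [-0.5, 0.1, -3.1]
opening: 37.5
```

Run:
```python
from h import *
np.set_printoptions(precision=3,suppress=True)
s=sense();print(s['time'],s['joints'],s['joint_vel'],s['tcp_pos']);M=R.from_quat(s['eef_rot']).as_matrix();print(M)
ya=-.148
T=np.array([[0,-np.sin(ya),np.cos(ya)],[0,np.cos(ya),np.sin(ya)],[-1,0,0]])
print(T,np.linalg.det(T)); print('turn/pi',R.from_matrix(T@M.T).as_rotvec()/np.pi)
```

```text
10.1667 [ 0.126 -0.013  0.089  1.697 -0.013  0.839] [-0.004 -0.012 -0.01  -0.007 -0.018 -0.491] [507.254 190.544 272.014]
[[-0.023  0.654  0.757]
 [-0.016  0.756 -0.654]
 [-1.    -0.027 -0.007]]
[[ 0.     0.147  0.989]
 [ 0.     0.989 -0.147]
 [-1.     0.     0.   ]] 1.0
turn/pi [ 0.007 -0.006  0.18 ]
```

jog_arm(steps=[0.01,0.02,0,0.001,0,0.03,1,0.02,0.05,0,0.002,-0.001,0.065,1,0.03,0.09,0,0.004,-0.003,0.1,1,0.04,0.12,0,0.006,-0.005,0.14,1,0.05,0.15,0,0.007,-0.006,0.165,1,0.055,0.155,0,0.007,-0.006,0.175,1,0.055,0.155,0,0.007,-0.006,0.18,1,0.055,0.155,0,0.007,-0.006,0.18,1,0.055,0.155,0,0.007,-0.006,0.18,1,0.055,0.155,0,0.007,-0.006,0.18,1])

```text
time: 11.0
tcp_pos: [518.2, 221.4, 272.0]
eef_rot: [0.052, 0.705, -0.052, 0.706]
force: [0.1, 0.1, -2.9]
opening: 37.9
```

```bash
python3 look.py f1 wrist scene side
```

```text
11.0 [518.23 221.4  272.04] [ 0.05  0.7  -0.05  0.71] [ 0.07  0.06 -2.85] [-0.02  0.02  0.  ] 37.937803663186756
```

View pics/wrist_f1z.png

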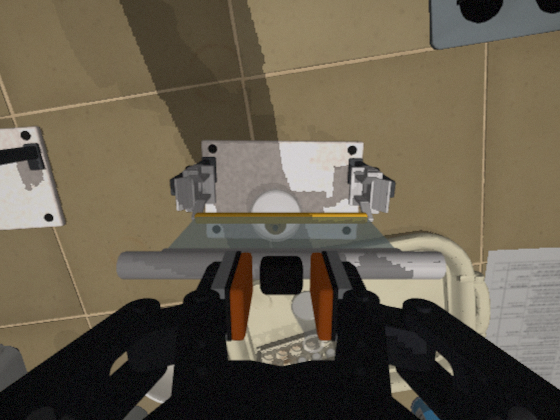

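View pics/scene_f1z.png

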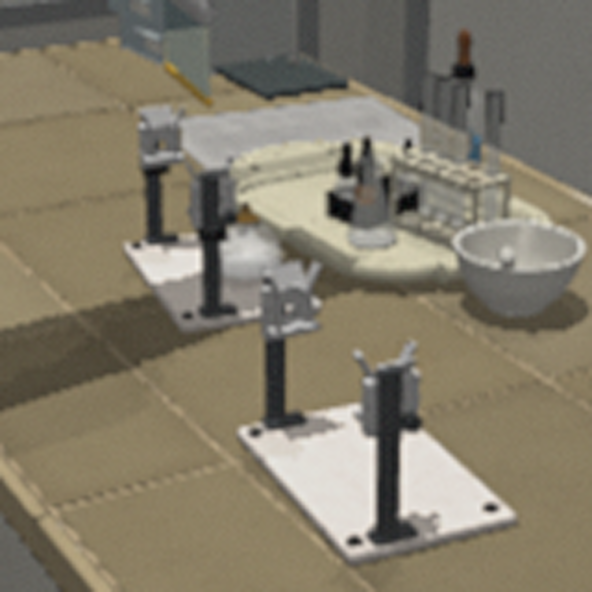

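View pics/side_f1z.png

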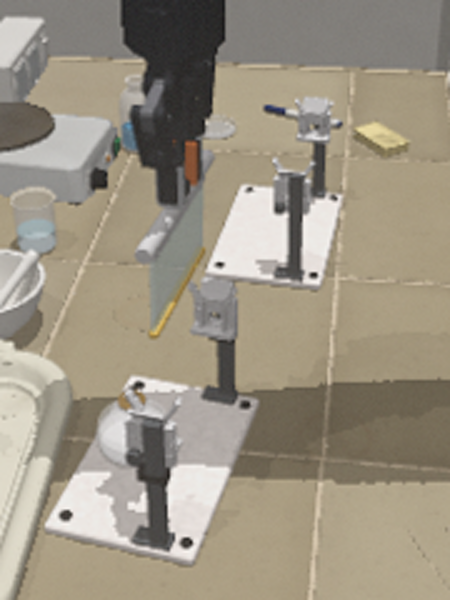

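Run:
```python
from h import *
import pickle;s=pickle.load(open('f1.pkl','rb'))
np.set_printoptions(precision=1,suppress=True)
a=cv2.imread('pics/wrist_f1.png');g=cv2.cvtColor(a,cv2.COLOR_BGR2GRAY)
P=[]
for c in((212,149),(352,149),(216,229),(346,229)):
    w=g[c[1]-9:c[1]+10,c[0]-9:c[0]+10].astype(float);m=(w<60);ys,xs=np.nonzero(m)
    u=(xs.mean()+c[0]-9,ys.mean()+c[1]-9) if m.sum()>5 else c
    p=pl('wrist',u,10,s);P.append(p);print(u,m.sum(),p)
P=np.array(P)
for i,j in((1,0),(3,2)):
    d=P[i]-P[j];print('yaw',np.arctan2(-d[0],d[1]),'mid',(P[i]+P[j])/2,np.linalg.norm(d))
d=(P[2]+P[3]-P[0]-P[1])/2;print('x-dir',np.arctan2(d[1],d[0]),np.linalg.norm(d))
Rm=R.from_quat(s['eef_rot']).as_matrix();print(Rm)
# rail in tool frame
def T(u,z):return Rm.T@(pl('wrist',u,z,s)-s['tcp_pos'])
za=s['tcp_pos'][2]+12.8
for u in((119,252),(119,279),(444,252),(444,277),(282,265)):print('rail',u,T(u,za))
# yellow strip ends
for u in((194,215),(367,215)):print('strip',T(u,za-87))
cv2.imwrite('pics/f1zz.png',cv2.resize(a[130:290,100:460],None,fx=2.2,fy=3.5,interpolation=cv2.INTER_CUBIC))
```

```text
(np.float64(211.17283950617283), np.float64(151.23456790123456)) 81 [482.2 135.9  10. ]
(np.float64(351.6666666666667), np.float64(149.64705882352942)) 51 [507.1 315.5  10. ]
(216, 229) 0 [587.7 120.3  10. ]
(346, 229) 1 [614.4 298.2  10. ]
yaw -0.1374569249042321 mid [494.6 225.7  10. ] 181.30533127051163
yaw -0.1487278284585069 mid [601.1 209.3  10. ] 179.84391616362635
x-dir -0.15304012687310353 107.67119326467201
[[ 0.   0.1  1. ]
 [-0.   1.  -0.1]
 [-1.   0.   0. ]]
rail (119, 252) [-12.8 -80.7  -4.2]
rail (119, 279) [-12.8 -82.8  10.8]
rail (444, 252) [-12.8  81.5  -4.2]
rail (444, 277) [-12.8  83.5   9.7]
rail (282, 265) [-12.8   0.6   2.9]
strip [ 74.2 -66.1   3.8]
strip [74.2 65.7  3.9]
```

View pics/f1zz.png

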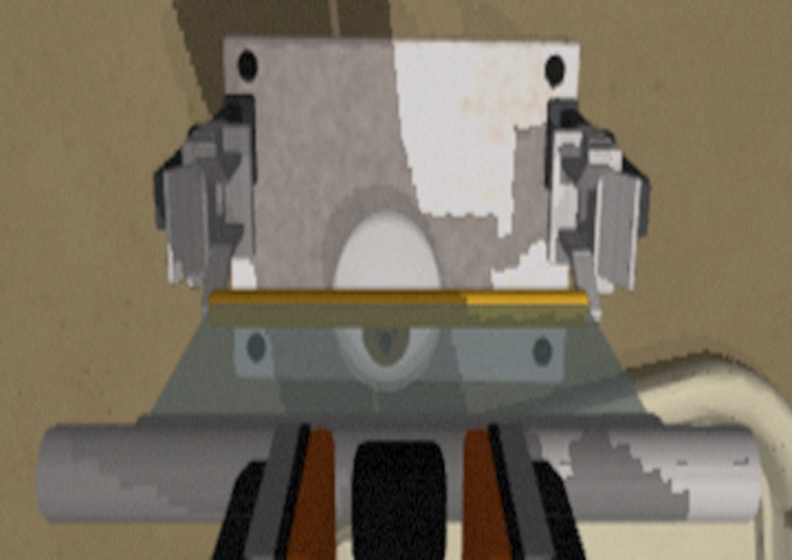

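Run:
```python
from h import *
import pickle;s=pickle.load(open('f1.pkl','rb'))
np.set_printoptions(precision=1,suppress=True)
f=lambda p:pl('wrist',((p[0]+.5)/2.2-.5+100,(p[1]+.5)/3.5-.5+130),10,s)
P=np.array([f(p) for p in((248,66),(555,70),(257,347),(543,351))]);print(P)
for i,j in((1,0),(3,2)):
    d=P[i]-P[j];print('yaw',np.arctan2(-d[0],d[1]),'mid',(P[i]+P[j])/2,np.linalg.norm(d))
d=(P[2]+P[3]-P[0]-P[1])/2;print('x-dir',np.arctan2(d[1],d[0]),np.linalg.norm(d))
cen=P.mean(0);xh=np.array([np.cos(-.147),np.sin(-.147),0]);print('org',cen-30.5*xh)
C=np.array([f(p) for p in((226,38),(580,44))]);print('front corners',C,C.mean(0)+37*xh,np.linalg.norm(C[0]-C[1]))
Rm=R.from_quat(s['eef_rot']).as_matrix()
print('rail centre',s['tcp_pos']+Rm@[-12.8,.4,3.0],'tool yaw',np.arctan2(-Rm[0,1],Rm[1,1]),Rm[:,0])
```

```text
[[479.  138.2  10. ]
 [507.1 315.9  10. ]
 [587.5 121.1  10. ]
 [615.9 298.8  10. ]]
yaw -0.15675388217998118 mid [493.1 227.1  10. ] 179.8680927802139
yaw -0.15806824165223302 mid [601.7 210.   10. ] 179.9120054580463
x-dir -0.15607272370318342 109.9475142389503
org [517.2 223.   10. ]
front corners [[467.2 127.7  10. ]
 [499.9 331.1  10. ]] [520.1 224.   10. ] 206.05291622831973
rail centre [521.2 221.4 284.8] tool yaw -0.14829092535687152 [ 0. -0. -1.]
```

Run:
```python
from h import *
import cv2
a=cv2.imread('pics/wrist_d5.png');cv2.imwrite('pics/d5zz.png',cv2.resize(a[80:290,100:460],None,fx=2.2,fy=2.8,interpolation=cv2.INTER_CUBIC))
```

```text
(no output)
```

View pics/d5zz.png

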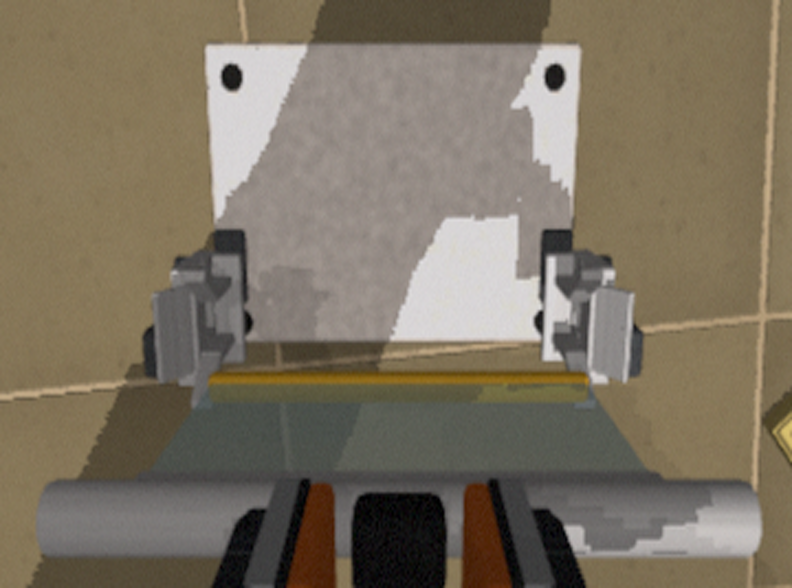

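Run:
```python
from h import *
import pickle
np.set_printoptions(precision=2,suppress=True)
def go(t,pts,oy,fy,yo,bx):
    s=pickle.load(open(t,'rb'));Rm=R.from_quat(s['eef_rot']).as_matrix()
    P=np.array([pl('wrist',((p[0]+.5)/2.2-.5+100,(p[1]+.5)/fy-.5+oy),10,s) for p in pts])
    m=P.mean(0);d=P[1]-P[0]
    if d[1]<0:d=-d
    yaw=np.arctan2(-d[0],d[1]);xh=np.array([np.cos(yaw),np.sin(yaw),0])
    org=m-bx*xh
    jaw=Rm[:,1]*np.sign(Rm[1,1]);print(t,'org',org,'yaw',yaw,'jaw yaw',np.arctan2(-jaw[0],jaw[1]),'in tool',Rm.T@(org-s['tcp_pos']),'spacing',np.linalg.norm(d))
    print(Rm[:,0],s['tcp_pos'])
go('d5.pkl',((231.5,77),(554.5,77)),80,2.8,0,85.3)
go('d5.pkl',((206,44),(581,46)),80,2.8,0,98)
go('f1.pkl',((248,66),(555,70)),130,3.5,0,-24.6)
go('f1.pkl',((257,347),(543,351)),130,3.5,0,85.3)
```

```text
d5.pkl org [ 443.91 -186.26   10.  ] yaw -0.08136394371023846 jaw yaw -0.08122219944167387 in tool [255.27  -2.86   7.81] spacing 180.16264700813383
[ 0.01 -0.01 -1.  ] [ 449.17 -187.72  265.35]
d5.pkl org [ 444.49 -186.32   10.  ] yaw -0.08509808908485518 jaw yaw -0.08122219944167387 in tool [255.28  -2.85   7.23] spacing 207.2851155410002
[ 0.01 -0.01 -1.  ] [ 449.17 -187.72  265.35]
f1.pkl org [517.38 223.23  10.  ] yaw -0.15675388217998118 jaw yaw -0.14829092535687152 in tool [262.04   1.65  -1.39] spacing 179.8680927802139
[ 0. -0. -1.] [518.23 221.4  272.04]
f1.pkl org [517.46 223.4   10.  ] yaw -0.15806824165223302 jaw yaw -0.14829092535687152 in tool [262.04   1.84  -1.34] spacing 179.9120054580463
[ 0. -0. -1.] [518.23 221.4  272.04]
```

jog_arm(steps=[-0.025,0.0165,0,0,0,-0.003,1,-0.025,0.0165,0,0,0,-0.003,1,-0.025,0.0165,-0.06,0,0,-0.003,1,-0.025,0.0165,-0.14,0,0,-0.003,1,-0.025,0.0165,-0.22,0,0,-0.003,1,-0.025,0.0165,-0.28,0,0,-0.003,1,-0.025,0.0165,-0.32,0,0,-0.003,1,-0.025,0.0165,-0.33,0,0,-0.003,1,-0.025,0.0165,-0.33,0,0,-0.003,1,-0.025,0.0165,-0.33,0,0,-0.003,1])

```text
time: 11.98
tcp_pos: [513.5, 224.8, 206.8]
eef_rot: [0.056, 0.704, -0.055, 0.706]
force: [-0.2, -0.5, -2.9]
opening: 38.0
```

```bash
python3 look.py f2 wrist scene side
python3 - <<'E'
import cv2
a=cv2.imread('pics/wrist_f2.png');cv2.imwrite('pics/f2zz.png',cv2.resize(a[130:300,80:480],None,fx=2,fy=3,interpolation=cv2.INTER_CUBIC))
E
```

```text
11.9833 [513.48 224.79 206.81] [ 0.06  0.7  -0.06  0.71] [-0.22 -0.52 -2.87] [ 0.04 -0.03  0.  ] 37.972907967306845
```

View pics/f2zz.png

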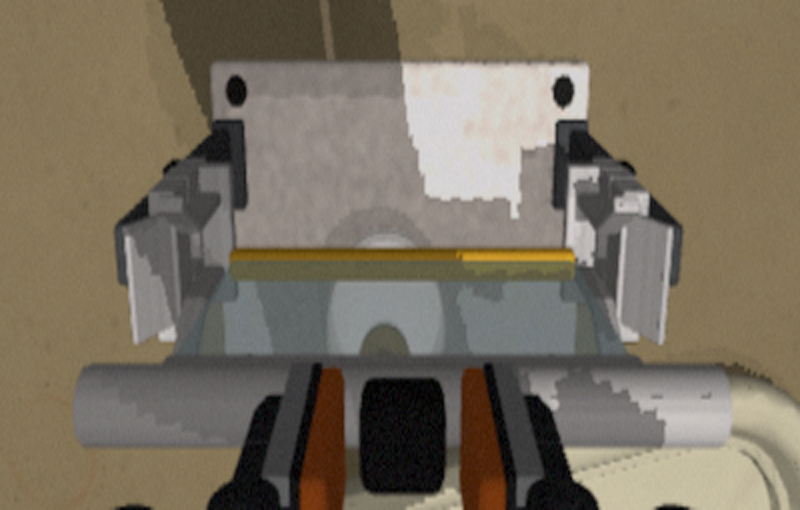

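View pics/side_f2z.png

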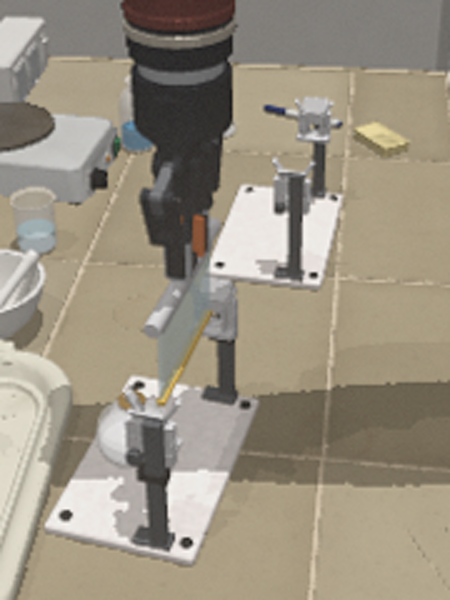

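View pics/scene_f2z.png

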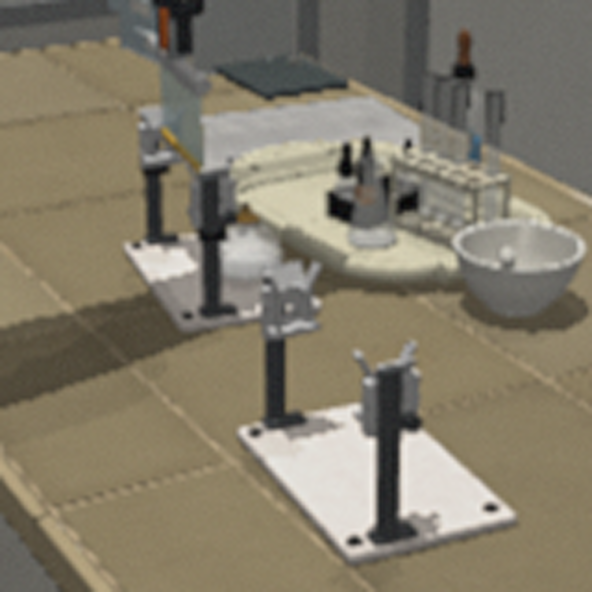

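Run:
```python
from h import *
import pickle
np.set_printoptions(precision=3,suppress=True)
s=pickle.load(open('f2.pkl','rb'));Rm=R.from_quat(s['eef_rot']).as_matrix();print(Rm)
f=lambda p,z:pl('wrist',((p[0]+.5)/2-.5+80,(p[1]+.5)/3-.5+130),z,s)
P=np.array([f((236,91),10),f((563.5,91),10)]);m=P.mean(0);d=P[1]-P[0];yaw=np.arctan2(-d[0],d[1]);xh=np.array([np.cos(yaw),np.sin(yaw),0])
org=m+24.6*xh;print('org',org,'yaw',yaw,np.linalg.norm(d))
rail=s['tcp_pos']+Rm@[-12.8,.4,3.];print('rail',rail,'diff tool',Rm.T@(org-rail))
# d4 seated A rows: check rail vs screws in tool frame near same approach
for t,p,fl in(('d3',((154.5,102.5),(400,102.5)),1),('d4',((164,104),(391,104)),1),('d5',((204.9,107.4),(351.7,107.4)),1)):
    s=pickle.load(open(t+'.pkl','rb'));Rm=R.from_quat(s['eef_rot']).as_matrix()
    P=np.array([pl('wrist',u,10,s) for u in p]);m=P.mean(0);d=P[0]-P[1];yaw=np.arctan2(-d[0],d[1]);xh=np.array([np.cos(yaw),np.sin(yaw),0])
    org=m-85.3*xh;rail=s['tcp_pos']+Rm@[-12.8,.4,3.];print(t,'org',org,'rail',rail,'diff tool',Rm.T@(org-rail),np.linalg.norm(d),Rm[:,0])
```

```text
[[ 0.002  0.157  0.988]
 [ 0.     0.988 -0.157]
 [-1.     0.     0.002]]
org [517.227 222.96   10.   ] yaw -0.15761890320930536 180.33252278960532
rail [516.48  224.719 219.616] diff tool [209.617  -1.702   0.621]
d3 org [ 443.396 -185.87    10.   ] rail [ 446.307 -188.014  110.995] diff tool [100.938  -2.703   4.148] 180.4640475892724 [ 0.01  -0.009 -1.   ]
d4 org [ 443.242 -186.089   10.   ] rail [ 446.457 -188.11   131.264] diff tool [121.201  -2.739   4.7  ] 180.52617399878383 [ 0.01  -0.009 -1.   ]
d5 org [ 443.66  -186.162   10.   ] rail [ 446.037 -187.769  278.12 ] diff tool [268.067  -3.338   5.07 ] 180.17135677357751 [ 0.009 -0.008 -1.   ]
```

jog_arm(steps=[-0.0105,-0.0015,-0.02,0,0,0,1,-0.0105,-0.0015,-0.07,0,0,0,1,-0.0105,-0.0015,-0.12,0,0,0,1,-0.0105,-0.0015,-0.17,0,0,0,1,-0.0105,-0.0015,-0.2,0,0,0,1,-0.0105,-0.0015,-0.205,0,0,0,1,-0.0105,-0.0015,-0.205,0,0,0,1,-0.0105,-0.0015,-0.205,0,0,0,1])

```text
time: 12.8
tcp_pos: [511.7, 224.5, 166.2]
eef_rot: [0.056, 0.704, -0.055, 0.706]
force: [0.4, 0.2, -3.0]
opening: 37.6
```

```bash
python3 look.py f3 wrist side
python3 - <<'E'
import cv2
a=cv2.imread('pics/wrist_f3.png');cv2.imwrite('pics/f3zz.png',cv2.resize(a[130:300,80:480],None,fx=2,fy=3,interpolation=cv2.INTER_CUBIC))
a=cv2.imread('pics/side_f3.png');cv2.imwrite('pics/f3s.png',cv2.resize(a[220:340,200:340],None,fx=5,fy=5,interpolation=cv2.INTER_CUBIC))
E
```

```text
12.8 [511.69 224.53 166.16] [ 0.06  0.7  -0.06  0.71] [ 0.35  0.17 -3.01] [-0.04  0.02 -0.03] 37.62376628324416
```

View pics/f3zz.png

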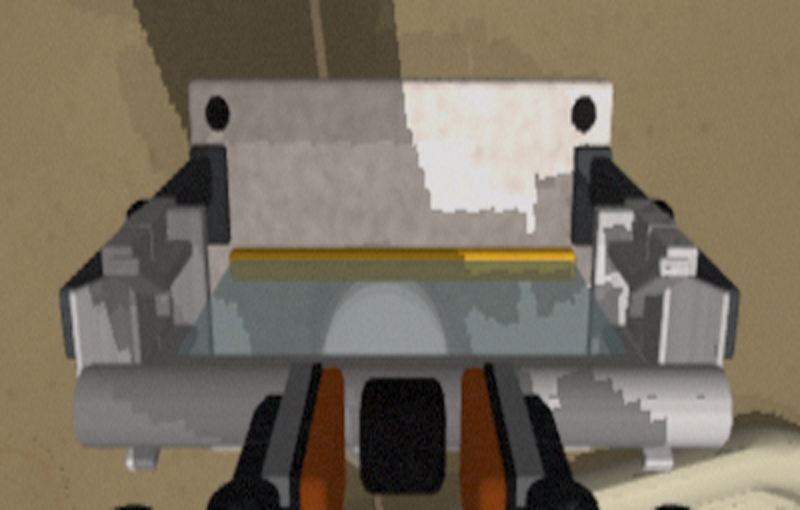

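View pics/f3s.png

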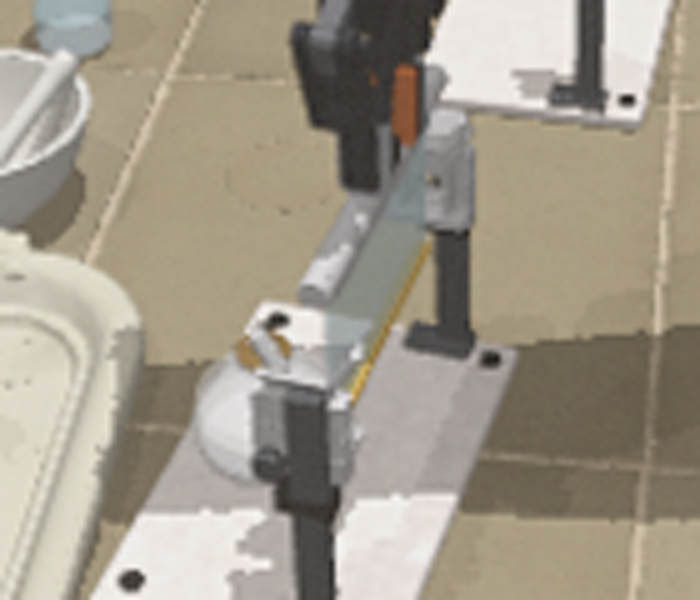

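jog_arm(steps=[0,0,-0.02,0,0,0,1,0,0,-0.04,0,0,0,1,0,0,-0.06,0,0,0,1,0,0,-0.08,0,0,0,1,0,0,-0.1,0,0,0,1,0,0,-0.11,0,0,0,1,0,0,-0.11,0,0,0,1])

```text
time: 13.48
tcp_pos: [511.5, 224.5, 143.7]
eef_rot: [0.056, 0.704, -0.055, 0.706]
force: [0.4, 0.2, -3.6]
opening: 37.4
```

```bash
python3 look.py f4 wrist side
python3 - <<'E'
import cv2
a=cv2.imread('pics/wrist_f4.png');cv2.imwrite('pics/f4zz.png',cv2.resize(a[150:320,80:480],None,fx=2,fy=3,interpolation=cv2.INTER_CUBIC))
a=cv2.imread('pics/wrist_d4.png');cv2.imwrite('pics/d4zz.png',cv2.resize(a[150:320,80:480],None,fx=2,fy=3,interpolation=cv2.INTER_CUBIC))
a=cv2.imread('pics/side_f4.png');cv2.imwrite('pics/f4s.png',cv2.resize(a[220:340,200:340],None,fx=5,fy=5,interpolation=cv2.INTER_CUBIC))
E
```

```text
13.4833 [511.53 224.49 143.75] [ 0.06  0.7  -0.06  0.71] [ 0.4   0.21 -3.62] [ 0.04  0.07 -0.  ] 37.405486959798
```

View pics/f4zz.png

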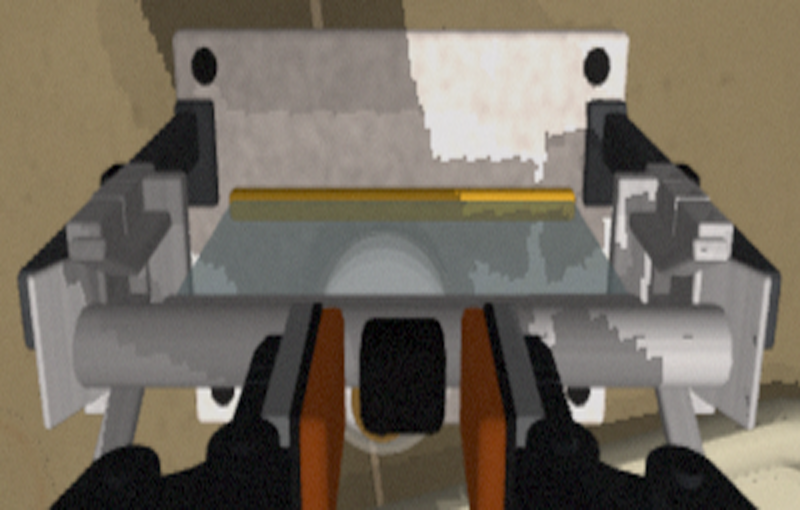

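View pics/d4zz.png

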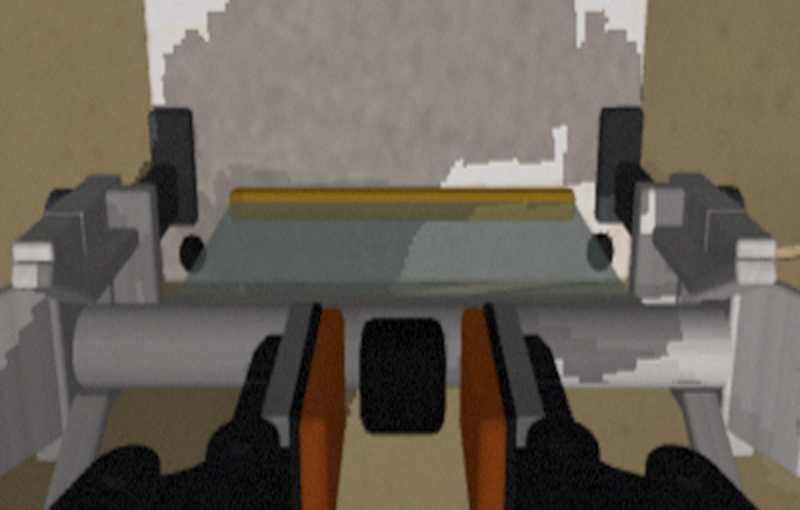

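View pics/f4s.png

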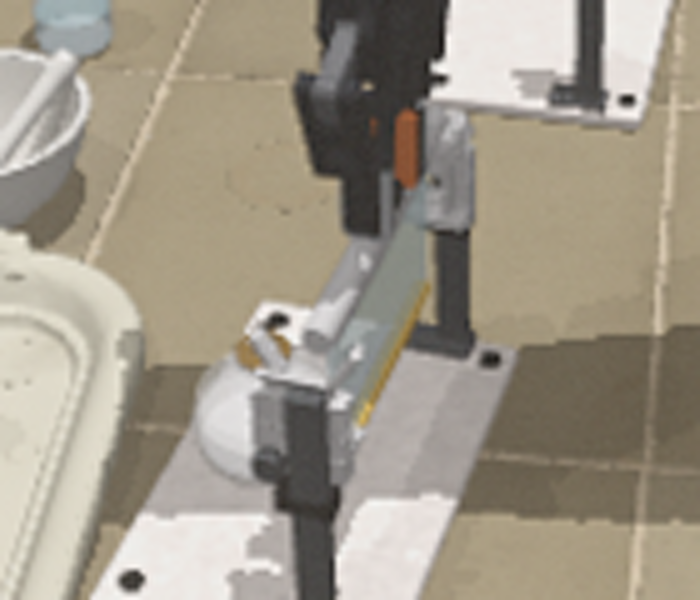

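Run:
```python
from h import *
import pickle
np.set_printoptions(precision=1,suppress=True)
s=pickle.load(open('s1.pkl','rb'))
f=lambda p,z:pl('wrist',((p[0]+.5)/3.6-.5+165,(p[1]+.5)/3.6-.5+70),z,s)
ya=-.078;yv=np.array([-np.sin(ya),np.cos(ya),0]);xv=np.array([yv[1],-yv[0],0])
b=lambda P:(P@xv,P@yv)
for z in(125,138,152):
  for n,p in(('Lc back',(37,312)),('Lc front',(48,415)),('Rc back',(742,315)),('Rc fr',(733,420)),('Lin bk',(98,305)),('Rin bk',(695,310))):print(z,n,b(f(p,z)))
print('rail',b(f((115,347),111)),b(f((672,350),111)))
print('screws',b(f((154,77),10)),b(f((645,81),10)))
a=cv2.imread('pics/wrist1.png');cv2.imwrite('pics/w1h.png',cv2.resize(a[140:200,165:235],None,fx=9,fy=9,interpolation=cv2.INTER_CUBIC))
a=cv2.imread('pics/side0.png');cv2.imwrite('pics/s0h.png',cv2.resize(a[185:250,295:340],None,fx=9,fy=9,interpolation=cv2.INTER_CUBIC))
```

```text
125 Lc back (np.float64(471.0773084636834), np.float64(-46.28399231275879))
125 Lc front (np.float64(440.6716129967845), np.float64(-47.08699293492229))
125 Rc back (np.float64(472.09126876499107), np.float64(-250.55082100235944))
125 Rc fr (np.float64(440.98995939569596), np.float64(-250.54769830776786))
125 Lin bk (np.float64(473.254612151269), np.float64(-64.06550637240318))
125 Rin bk (np.float64(473.4073681624439), np.float64(-236.80464998490206))
138 Lc back (np.float64(472.73476604152626), np.float64(-50.44429571057085))
138 Lc front (np.float64(443.4854023338694), np.float64(-51.216758135602525))
138 Rc back (np.float64(473.7101653271753), np.float64(-246.9428356718122))
138 Rc fr (np.float64(443.79164198613864), np.float64(-246.93983173362057))
138 Lin bk (np.float64(474.8292666435448), np.float64(-67.54957694215976))
138 Rin bk (np.float64(474.976213327736), np.float64(-233.71943296704686))
152 Lc back (np.float64(474.5197203561263), np.float64(-54.92462244667617))
152 Lc front (np.float64(446.51563700457626), np.float64(-55.664197582488924))
152 Rc back (np.float64(475.45359239414285), np.float64(-243.0573130081459))
152 Rc fr (np.float64(446.8088386219999), np.float64(-243.05443696146187))
152 Lin bk (np.float64(476.5250484044574), np.float64(-71.30165294035915))
152 Rin bk (np.float64(476.66573889035834), np.float64(-230.39689156320276))
rail (np.float64(458.91705589050497), np.float64(-64.63418892819988)) (np.float64(459.5492468551849), np.float64(-234.02978884214534))
screws (np.float64(542.6299905915404), np.float64(-59.281757732747124)) (np.float64(542.9726917163915), np.float64(-239.45979066865178))
```

View pics/w1h.png

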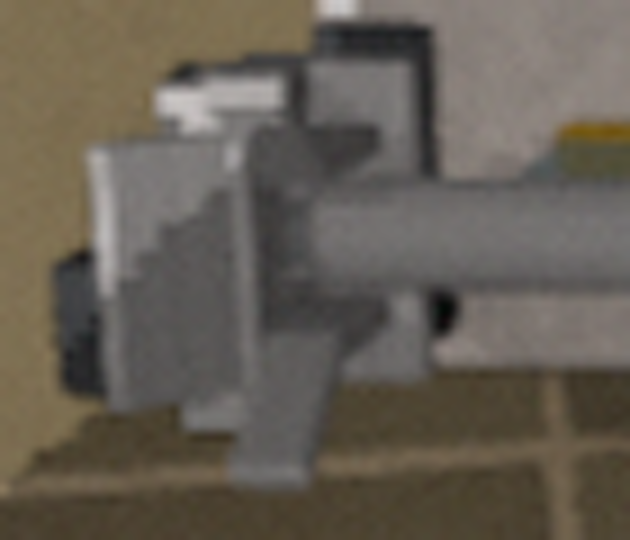

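View pics/s0h.png

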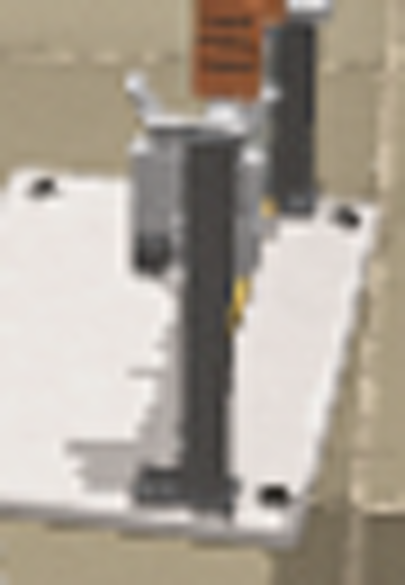

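Run:
```python
import cv2,numpy as np
a=cv2.imread('pics/wrist_d4.png');b=cv2.imread('pics/wrist_f4.png')
r=[]
for im in(a,b):
    r.append(np.hstack([cv2.resize(im[190:330,50:180],None,fx=2.9,fy=2.1,interpolation=cv2.INTER_CUBIC),cv2.resize(im[190:330,385:515],None,fx=2.9,fy=2.1,interpolation=cv2.INTER_CUBIC)]))
cv2.imwrite('pics/cmp.png',np.vstack(r));print(np.vstack(r).shape)
```

```text
(588, 754, 3)
```

View pics/cmp.png

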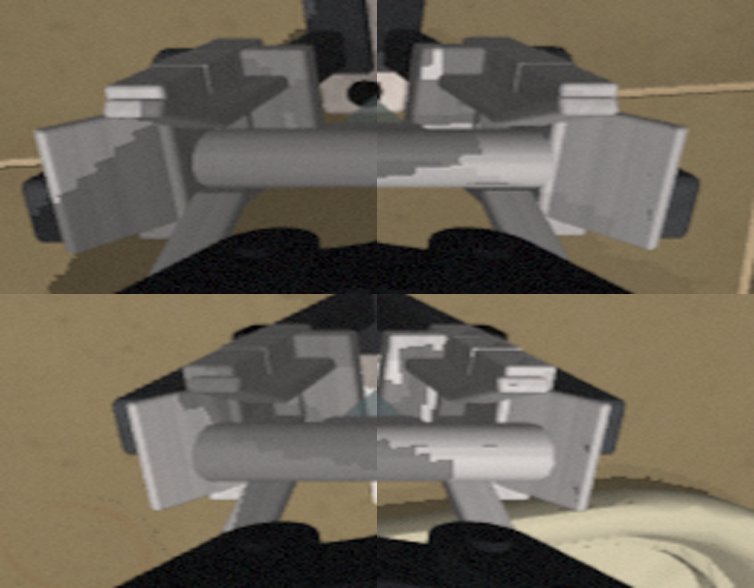

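jog_arm(steps=[0.012,-0.0045,0,0,0,0,1,0.012,-0.0045,-0.015,0,0,0,1,0.012,-0.0045,-0.03,0,0,0,1,0.012,-0.0045,-0.045,0,0,0,1,0.012,-0.0045,-0.05,0,0,0,1,0.012,-0.0045,-0.05,0,0,0,1,0.012,-0.0045,-0.05,0,0,0,1])

```text
time: 14.17
tcp_pos: [514.2, 223.7, 134.4]
eef_rot: [0.056, 0.704, -0.055, 0.706]
force: [-0.3, -0.5, -2.7]
opening: 37.9
```

```bash
python3 look.py f5 wrist side
python3 - <<'E'
import cv2,numpy as np
b=cv2.imread('pics/wrist_f5.png')
cv2.imwrite('pics/f5zz.png',cv2.resize(b[180:320,70:490],None,fx=1.9,fy=4,interpolation=cv2.INTER_CUBIC))
a=cv2.imread('pics/side_f5.png');cv2.imwrite('pics/f5s.png',cv2.resize(a[220:340,200:340],None,fx=5,fy=5,interpolation=cv2.INTER_CUBIC))
E
```

```text
14.1667 [514.18 223.66 134.43] [ 0.06  0.7  -0.06  0.71] [-0.26 -0.46 -2.69] [ 0.02 -0.01 -0.01] 37.895447803696165
```

View pics/f5zz.png

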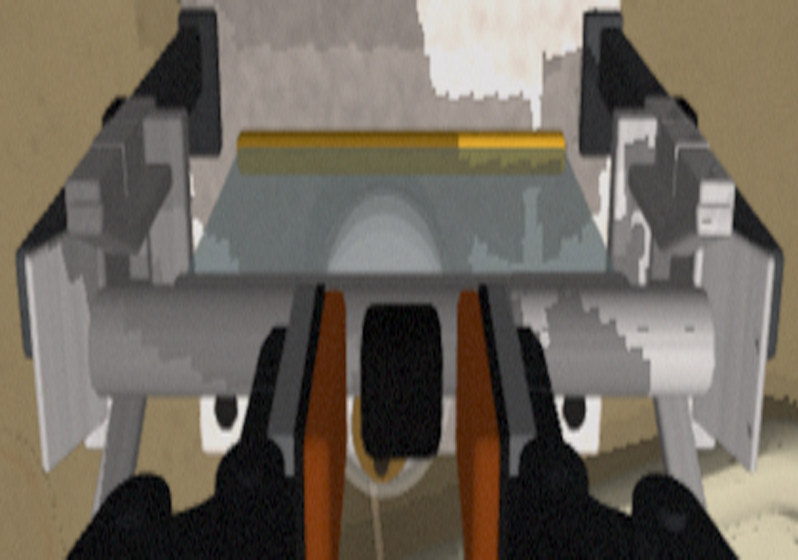

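View pics/f5s.png

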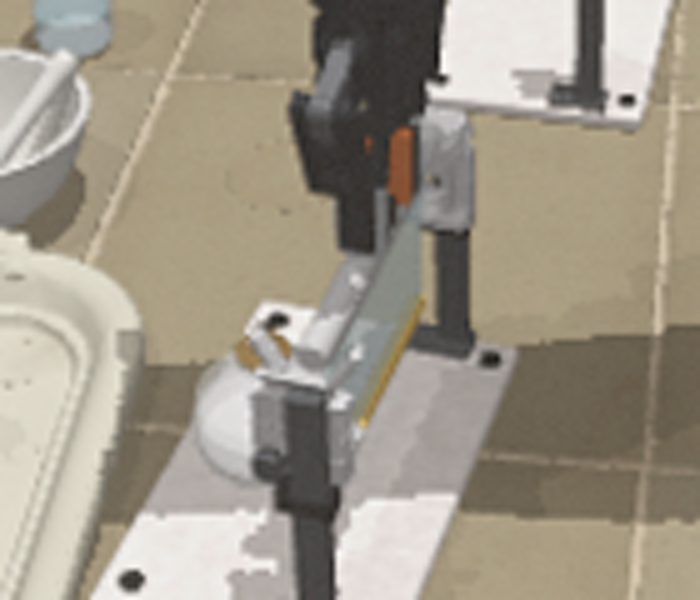

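jog_arm(steps=[0,0,-0.015,0,0,0,1,0,0,-0.03,0,0,0,1,0,0,-0.045,0,0,0,1,0,0,-0.045,0,0,0,1,0,0,-0.045,0,0,0,1])

```text
time: 14.68
tcp_pos: [514.2, 223.7, 125.3]
eef_rot: [0.056, 0.704, -0.055, 0.706]
force: [-0.2, -0.5, -3.1]
opening: 37.6
```

jog_arm(steps=[0,0,-0.01,0,0,0,1,0,0,-0.02,0,0,0,1,0,0,-0.025,0,0,0,1,0,0,-0.025,0,0,0,1])

```text
time: 15.02
tcp_pos: [514.9, 223.6, 120.6]
eef_rot: [0.056, 0.703, -0.055, 0.706]
force: [4.0, -0.3, -2.1]
opening: 38.0
```

```bash
python3 look.py f6 wrist side
python3 - <<'E'
import cv2,numpy as np
b=cv2.imread('pics/wrist_f6.png')
cv2.imwrite('pics/f6zz.png',cv2.resize(b[180:320,70:490],None,fx=1.9,fy=4,interpolation=cv2.INTER_CUBIC))
a=cv2.imread('pics/side_f6.png');cv2.imwrite('pics/f6s.png',cv2.resize(a[220:340,200:340],None,fx=5,fy=5,interpolation=cv2.INTER_CUBIC))
E
```

```text
15.0167 [514.89 223.61 120.56] [ 0.06  0.7  -0.06  0.71] [ 4.03 -0.34 -2.11] [-0.1  -0.95 -0.01] 38.003617129852856
```

View pics/f6zz.png

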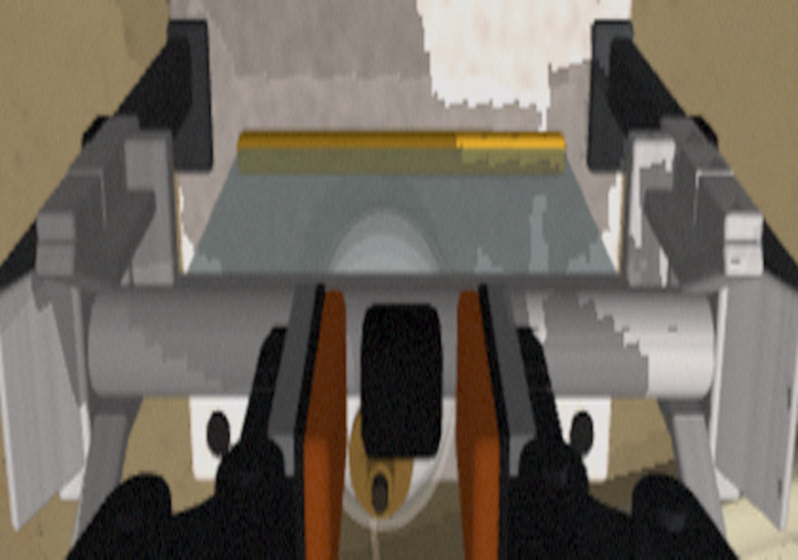

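View pics/f6s.png

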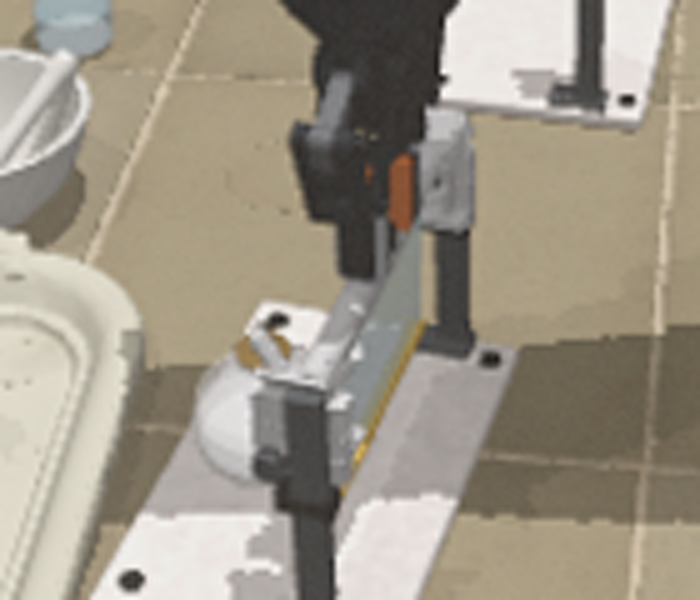

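The flare pushes the rail with about 4 N in +x, so the door needs to go about 2.5 mm further in +x, as the cheek measurement also suggested.

jog_arm(steps=[0.006,-0.001,0.006,0,0,0,1,0.0125,-0.002,0.006,0,0,0,1,0.0125,-0.002,0,0,0,0,1,0.0125,-0.002,0,0,0,0,1])

```text
time: 15.45
tcp_pos: [516.8, 223.2, 120.1]
eef_rot: [0.056, 0.704, -0.055, 0.706]
force: [-0.3, 0.8, -3.2]
opening: 37.8
```

jog_arm(steps=[0,0,-0.01,0,0,0,1,0,0,-0.02,0,0,0,1,0,0,-0.02,0,0,0,1])

```text
time: 15.7
tcp_pos: [516.2, 223.1, 115.2]
eef_rot: [0.056, 0.704, -0.056, 0.705]
force: [0.2, 0.3, -3.0]
opening: 38.0
```

jog_arm(steps=[0,0,-0.008,0,0,0,1,0,0,-0.015,0,0,0,1,0,0,-0.015,0,0,0,1])

```text
time: 15.95
tcp_pos: [515.9, 223.1, 111.7]
eef_rot: [0.056, 0.705, -0.056, 0.705]
force: [-1.1, -0.0, -2.9]
opening: 37.8
```

jog_arm(steps=[0,0,-0.008,0,0,0,1,0,0,-0.015,0,0,0,1,0,0,-0.015,0,0,0,1])

```text
time: 16.2
tcp_pos: [515.7, 223.1, 108.3]
eef_rot: [0.055, 0.705, -0.056, 0.705]
force: [-0.0, 0.3, -4.2]
opening: 37.4
```

jog_arm(steps=[0,0,-0.008,0,0,0,1,0,0,-0.015,0,0,0,1,0,0,-0.015,0,0,0,1])

```text
time: 16.45
tcp_pos: [515.6, 223.0, 105.0]
eef_rot: [0.055, 0.705, -0.056, 0.705]
force: [0.0, -0.3, -3.2]
opening: 37.7
```

jog_arm(steps=[0,0,-0.008,0,0,0,1,0,0,-0.012,0,0,0,1,0,0,-0.012,0,0,0,1])

```text
time: 16.7
tcp_pos: [515.4, 223.0, 102.3]
eef_rot: [0.055, 0.705, -0.056, 0.705]
force: [0.1, -0.4, -3.1]
opening: 37.6
```

jog_arm(steps=[0,0,-0.008,0,0,0,1,0,0,-0.01,0,0,0,1,0,0,-0.01,0,0,0,1])

```text
time: 16.95
tcp_pos: [515.7, 223.0, 100.8]
eef_rot: [0.056, 0.705, -0.056, 0.705]
force: [-1.1, -0.7, 2.2]
opening: 38.0
```

```bash
python3 look.py g1 wrist side
python3 - <<'E'
import cv2,numpy as np
b=cv2.imread('pics/wrist_g1.png')
cv2.imwrite('pics/g1zz.png',cv2.resize(b[180:330,0:560],None,fx=1.42,fy=3.6,interpolation=cv2.INTER_CUBIC))
a=cv2.imread('pics/side_g1.png');cv2.imwrite('pics/g1s.png',cv2.resize(a[220:340,200:340],None,fx=5,fy=5,interpolation=cv2.INTER_CUBIC))
E
```

```text
16.95 [515.66 223.05 100.8 ] [ 0.06  0.7  -0.06  0.71] [-1.13 -0.66  2.23] [-0.03  0.27  0.01] 38.04278687859577
```

View pics/g1zz.png

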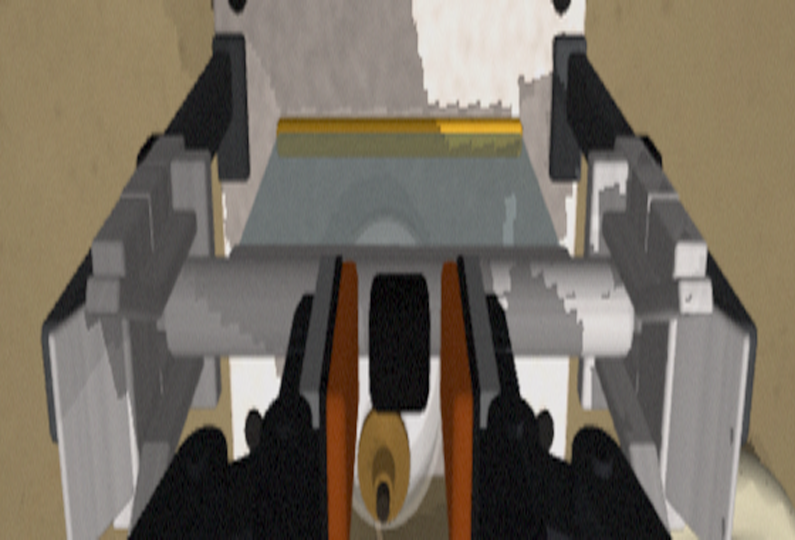

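View pics/g1s.png

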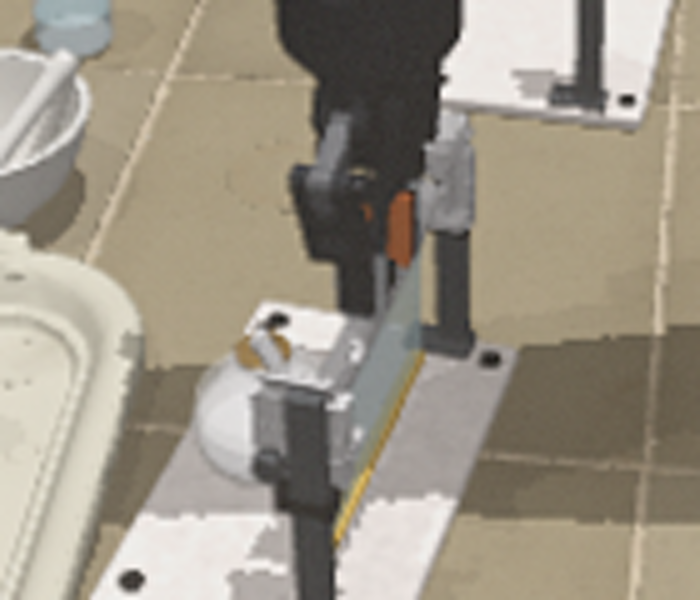

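Contact: Fz rose from −3.1 to +2.2 N at an axis height of about 113.6 mm, which matches the visual estimate of about 114. I'll confirm with one small step more.

jog_arm(steps=[0,0,-0.008,0,0,0,1,0,0,-0.008,0,0,0,1,0,0,-0.008,0,0,0,1])

```text
time: 17.3
tcp_pos: [515.7, 223.1, 100.0]
eef_rot: [0.055, 0.705, -0.056, 0.705]
force: [-4.4, -1.1, 6.7]
opening: 37.8
```

jog_arm(steps=[-0.004,0.001,0,0,0,0,1,-0.004,0.001,0,0,0,0,1,-0.004,0.001,-0.002,0,0,0,0.08,-0.004,0.001,-0.005,0,0,0,0,-0.004,0.001,-0.006,0,0,0,-0.08,-0.004,0.001,-0.008,0,0,0,-0.16,-0.004,0.001,-0.008,0,0,0,-0.2,-0.004,0.001,-0.008,0,0,0,-0.2])

```text
time: 17.97
tcp_pos: [515.1, 223.3, 98.3]
eef_rot: [0.056, 0.705, -0.056, 0.705]
force: [2.2, 0.3, 1.1]
opening: 51.4
```

```bash
python3 look.py h1 wrist
python3 - <<'E'
import cv2,numpy as np
b=cv2.imread('pics/wrist_h1.png')
cv2.imwrite('pics/h1zz.png',cv2.resize(b[180:330,0:560],None,fx=1.42,fy=3.6,interpolation=cv2.INTER_CUBIC))
E
```

```text
17.9667 [515.05 223.28  98.28] [ 0.06  0.7  -0.06  0.71] [2.2  0.33 1.07] [-0.05 -0.58 -0.03] 51.39972007056616
```

View pics/h1zz.png

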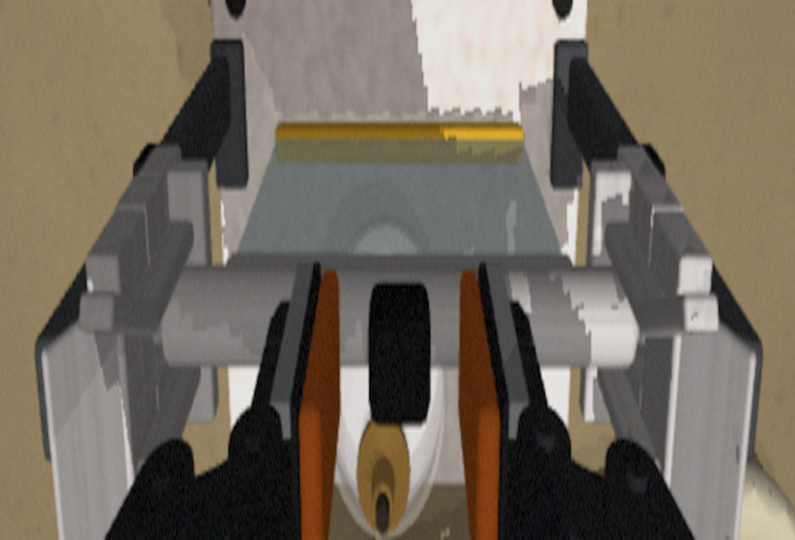

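The tabs have followed the fingers to a 51 mm opening, about 6.7 mm of pin travel, which is past the cheek gap. So the pins are going into the holes, and I'll open fully.

jog_arm(steps=[0,0,0,0,0,0,-0.3,0,0,0,0,0,0,-0.4,0,0,0,0,0,0,-0.5,0,0,0,0,0,0,-0.6,0,0,0,0,0,0,-0.8,0,0,0,0,0,0,-1,0,0,0,0,0,0,-1,0,0,0,0,0,0,-1])

```text
time: 18.68
tcp_pos: [515.0, 223.3, 98.4]
eef_rot: [0.055, 0.705, -0.056, 0.705]
force: [-0.2, 0.6, 0.5]
opening: 85.3
```

```bash
python3 look.py h2 wrist side
python3 - <<'E'
import cv2,numpy as np
b=cv2.imread('pics/wrist_h2.png')
cv2.imwrite('pics/h2zz.png',cv2.resize(b[180:330,0:560],None,fx=1.42,fy=3.6,interpolation=cv2.INTER_CUBIC))
a=cv2.imread('pics/side_h2.png');cv2.imwrite('pics/h2s.png',cv2.resize(a[220:340,200:340],None,fx=5,fy=5,interpolation=cv2.INTER_CUBIC))
E
```

```text
18.6833 [514.96 223.29  98.36] [ 0.06  0.7  -0.06  0.71] [-0.22  0.6   0.49] [-0.    0.06  0.06] 85.34310895377534
```

View pics/h2zz.png

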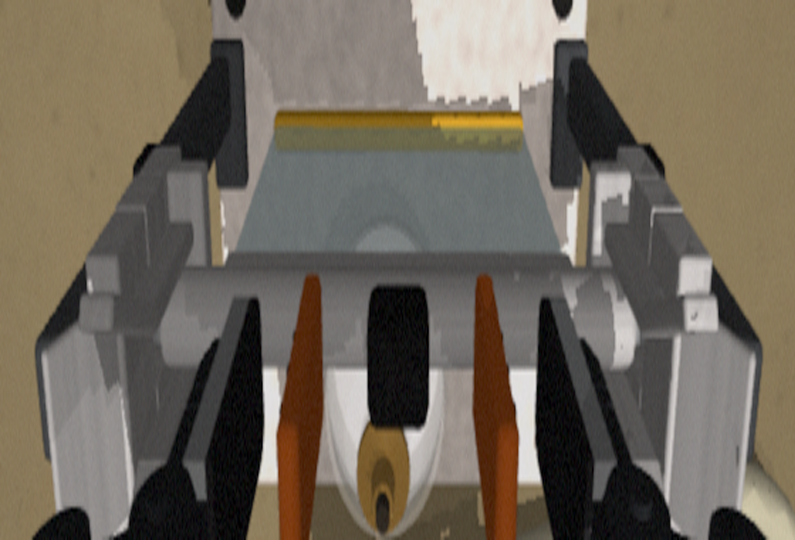

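View pics/h2s.png

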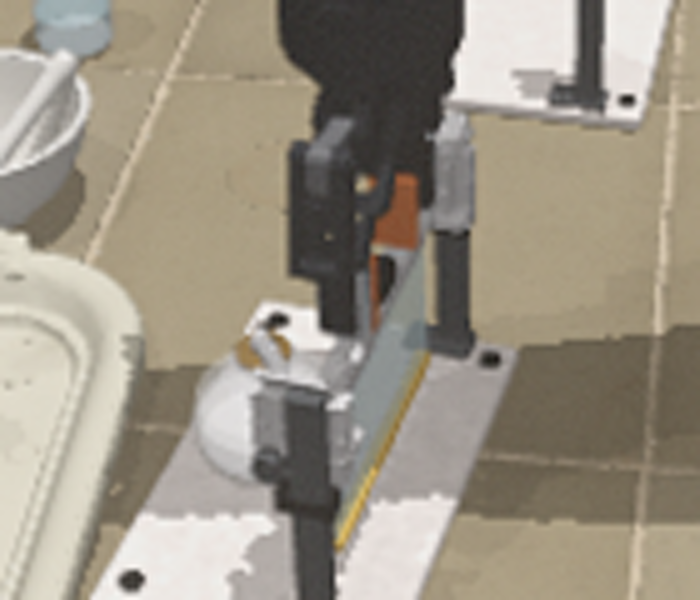

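jog_arm(steps=[0,0,0.03,0,0,0,-1,0,0,0.1,0,0,0,-1,0,0,0.2,0,0,0,-1,0,0,0.35,0,0,0,-1,0,0,0.5,0,0,0,-1,0,0,0.65,0,0,0,-1,0,0,0.75,0,0,0,-1,0,0,0.75,0,0,0,-1,0,0,0.75,0,0,0,-1])

```text
time: 19.53
tcp_pos: [515.8, 223.4, 250.0]
eef_rot: [0.056, 0.704, -0.055, 0.706]
force: [-0.6, 1.0, -1.3]
opening: 85.3
```

```bash
python3 look.py k1 wrist side scene
python3 - <<'E'
import cv2,numpy as np
b=cv2.imread('pics/wrist_k1.png')
cv2.imwrite('pics/k1zz.png',cv2.resize(b[110:290,120:440],None,fx=2.5,fy=3.3,interpolation=cv2.INTER_CUBIC))
a=cv2.imread('pics/side_k1.png');cv2.imwrite('pics/k1s.png',cv2.resize(a[220:340,200:340],None,fx=5,fy=5,interpolation=cv2.INTER_CUBIC))
E
```

```text
19.5333 [515.77 223.43 250.03] [ 0.06  0.7  -0.06  0.71] [-0.56  1.03 -1.28] [-0.01  0.04 -0.06] 85.34559659310354
```

View pics/k1zz.png

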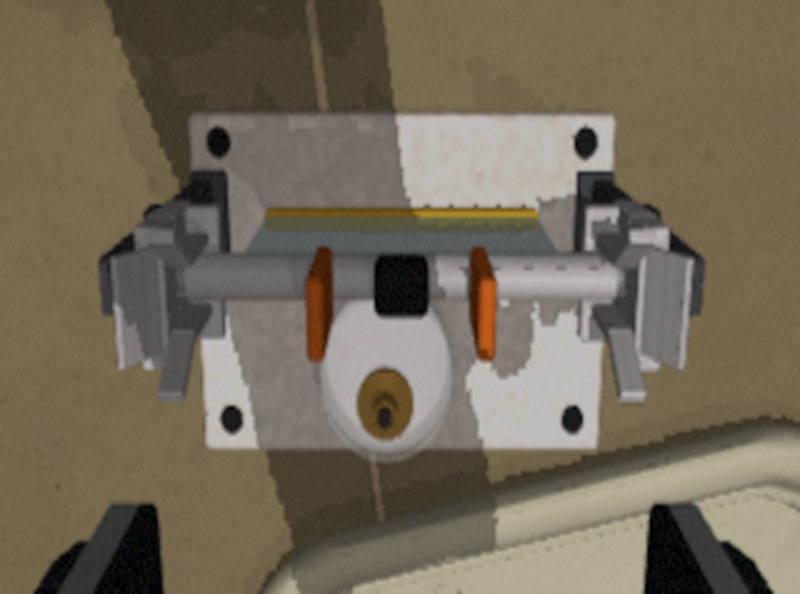

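View pics/k1s.png

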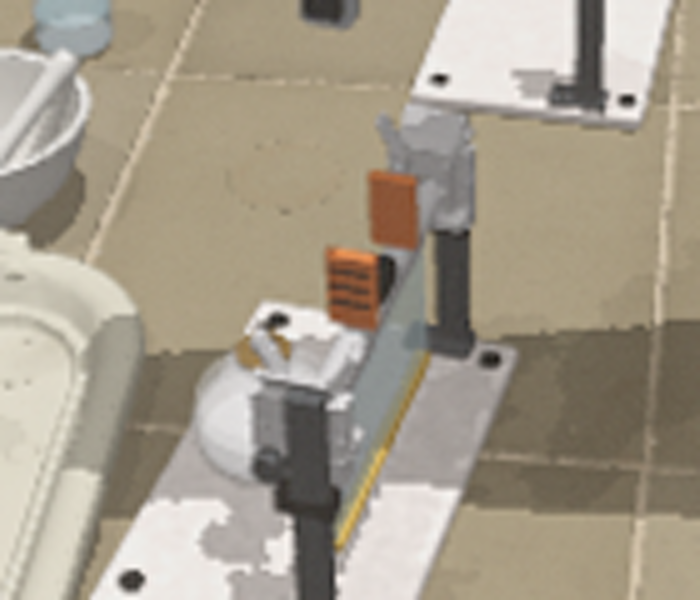

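View pics/scene_k1z.png

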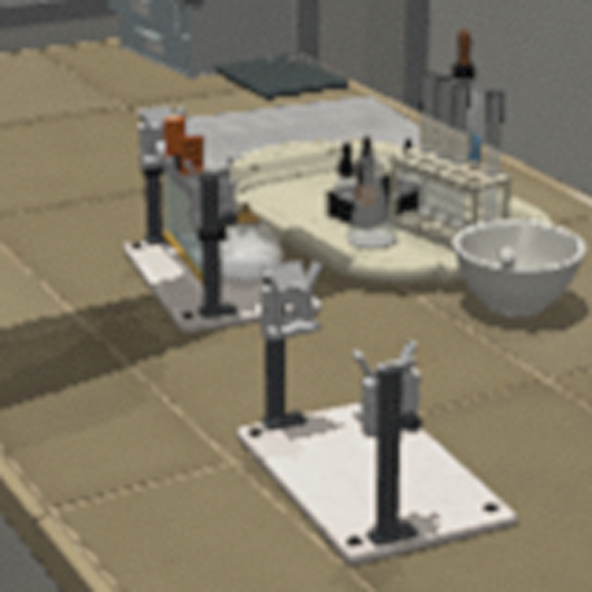

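Run:
```python
from h import *
import pickle
np.set_printoptions(precision=1,suppress=True)
def an(pk,f,ya,org,H,d):
    s=pickle.load(open(pk,'rb'))
    yv=np.array([-np.sin(ya),np.cos(ya),0]);xv=np.array([yv[1],-yv[0],0])
    for n,p,z in d:
        q=pl('wrist',f(p),z,s)-np.array(org+(0,));print(pk,n,'x %.1f y %.1f'%(q@xv,q@yv))
H=113.6
f=lambda p:((p[0]+.5)/2.5-.5+120,(p[1]+.5)/3.3-.5+110)
an('k1.pkl',f,-.157,(517.3,223.2),H,[('strip L',(265,211),H-83),('strip R',(540,212),H-83),('railL',(190,277),H),('railR',(622,277),H),('tabL top back',(309,278),H+46),('tabL top front',(316,360),H+46),('tabR top bk',(487,276),H+46),('tabR front',(487,357),H+46),('scrFL',(218,142),10),('scrFR',(586,142),10),('scrBL',(232,419),10),('scrBR',(572,419),10)])
f=lambda p:((p[0]+.5)/3.6-.5+165,(p[1]+.5)/3.6-.5+70)
an('s1.pkl',f,-.078,(445.5,-184.5),111,[('strip L',(225,306),28),('strip R',(570,308),28),('railL',(115,347),111),('tabtop back',(287,340),157),('tabtop fr',(287,411),157)])
```

```text
k1.pkl strip L x -2.6 y -65.1
k1.pkl strip R x -2.1 y 65.2
k1.pkl railL x 1.2 y -80.2
k1.pkl railR x 1.3 y 82.9
k1.pkl tabL top back x -9.9 y -29.9
k1.pkl tabL top front x 11.0 y -28.3
k1.pkl tabR top bk x -10.4 y 27.0
k1.pkl tabR front x 10.2 y 27.6
k1.pkl scrFL x -24.7 y -90.4
k1.pkl scrFR x -24.6 y 90.1
k1.pkl scrBL x 85.4 y -90.1
k1.pkl scrBR x 85.6 y 89.6
s1.pkl strip L x 3.0 y 64.1
s1.pkl strip R x 3.5 y -64.1
s1.pkl railL x 0.4 y 84.6
s1.pkl tabtop back x 9.9 y 27.3
s1.pkl tabtop fr x -9.2 y 27.7
```

Run:
```python
from h import *
import pickle
s=pickle.load(open('k1.pkl','rb'))
f=lambda p:((p[0]+.5)/2.5-.5+120,(p[1]+.5)/3.3-.5+110)
a=pl('wrist',f((306,300)),159.6,s);b=pl('wrist',f((496,300)),159.6,s);print('tab outer',np.linalg.norm(a-b))
im=camera('side');d=cv2.absdiff(cv2.imread('pics/side_k1.png'),np.ascontiguousarray(im[:,:,::-1]))[220:340,200:340];print('motion',d.max(),d.mean())
print(job_done(),sense()['time'])
```

```text
tab outer 61.08135687673062
motion 50 1.080892857142857
the job is handed in; nothing more can be done
the job is handed in; nothing more can be done
```

The draught door now hangs in the lamp bay with both pins sprung out. I handed the job in at about 19.6 s of the 48 s allowed; it gives no verdict.

**What I did**
- I pinched the tabs, drew the pins in and lifted the door straight out of the empty bay.
- On the way across, joint 6 reached its range limit and stopped the move. I turned the door half a turn in the air, which is allowed either way round.
- While lowering, the slot's flare pushed with about 4 N, so I moved the door about 2.5 mm in +x.
- The seats were felt with the hinge axis about 113 mm above the bay's origin. The contact read about 10 N at its strongest, against the 25 N limit.
- I opened the fingers in steps and lifted the gripper clear.

**Last checks** (from the wrist camera, in the lamp bay's axes)

| Check | Measured | Limit or nominal |
|---|---|---|
| Tab outer faces apart | 61 mm | 62 mm with both pins fully out |
| Tab tops off the hinge plane | about 0.2 mm | pinch point within 9 mm |
| Rail off the middle | about 1.3 mm | pinch point within 5 mm |
| Tilt from upright | about 0.05 rad | 0.15 rad |

I did not measure the lamp or the other things again at the end. The lamp looked undisturbed in the last pictures, and the arm stayed away from the rest.

**What disagreed**
- **Fingertips:** with the gripper open, the pictures put them 36 to 40 mm behind the reported TCP, though the text says 8 mm ahead. I went by the pictures and the force.
- **Camera estimates:** those of the door's x position in the lamp bay differed by several mm until the contact force settled it.
- **Rest check:** the last check for movement was weak. Two side views differed by 1 grey level on average but up to 50 at single pixels. I took that for noise and did not look further.

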